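# Set a brass tag against the hidden back stop of an arbor press and stamp it

### The arm

A 6-joint arm with a two-finger parallel gripper is mounted at the origin on the work surface. World frame = base frame: x ahead of the robot, y to its left, z up, the work surface at z = 0. Lengths are in mm, angles in rad, forces in N, time in s.
With the tool pointing down it reaches from about 275 to 750 mm from the base axis. Payload 10.2 kg.
Tool frame: the origin (TCP) lies between the finger pads; the fingertips stand 25 mm ahead of it and the grasp point (between the pads) lies 6 mm ahead of it; z points along the fingers, y is the line along which they close (so a half turn about z gives the same grasp; the last joint's range is limited). The gripper opens to 85 mm and grips with 20 to 120 N. Pads are 22 mm wide; open, the fingers measure 114 mm over their backs; the gripper's body (76 mm by 85 mm) begins 54 mm behind the grasp point. The pads swing forward as they close: fully open they stand 13 mm farther back than shut.
Start: joints at [-1.434, 0.313, 1.498, -0, 1.331, -0.223], TCP at [184.833, -491.394, 256.294] pointing down, gripper open.
Joint ranges: [-2.94, 2.94], [-0.97, 2.17], [0.19, 2.56], [-1.23, 4.37], [0.02, 3.11], [-2.88, 2.88]. Speed limits (rad/s): [2.39, 2.39, 3.01, 3.14, 3.14, 3.14].

### API

Orientations are given as a unit quaternion [w, x, y, z].
In Python, from rig import ctrl, eyes, finish_job gives the robot as it stands.
- The arm moves only by the tool step_arm, never from a script. Its argument "increments" is a list of rows, each an object of numbers: "dx", "dy", "dz": the shift along the tool's x, y, z in units of 25 mm (1.0 is 25 mm); "wx", "wy", "wz": the turn, a rotation vector about the tool's x, y, z in units of 6 degrees (1.0 is 6 degrees). A call has 1 to 5 rows; each row shifts and turns the commanded pose from where the row before left it, along the tool's axes as they then stand; what a row does not reach is not made up. A row lasts 1/10 s, in which the tool goes at most 50 mm and 8.59 degrees, less where a joint would pass 70% of its speed; a pose out of reach is approached as far as the arm can. A call is refused whole if a number of a shift passes 1 or a number of a turn 1, either way. A call with a gripper value outside its range is refused whole. "fingers" is the finger opening in mm, from 0 to 85.4, set as the call begins (left out, the last holds). The fingers move at their own pace and stop on an object; "squeeze" is the grip in N (left out, the last holds). Time passes only in rows, so rows that do not move let the fingers close. It gives the time, the measured TCP pose, the force, the opening and the grip force at its end, in the units of the state.
- ctrl.sense(): the state, without advancing time (a new reading comes with each control period).
- eyes.capture(name): name is "scene" or "top" or "wrist"; returns a dict with "frame" (400x640x3 uint8, blue, green, red), "fx", "fy", "cx", "cy" (pixels), "R" (3x3) and "t" (3): a world point X has camera coordinates R X + t; the wrist camera has in their place "tool_from_camera" (4x4, takes a point from camera to tool coordinates, whose origin is the TCP and whose axes are the flange's). Camera axes: x right, y down, z forward; pixel columns grow to the right and rows downward; lengths in mm; the calibration is good to about 2 mm. A picture is of the moment at which its call begins: read the wrist's pose just before it. There is no depth.
- finish_job(): hands the job in; it is judged then, once.
Trained networks look in the newest picture that a camera, given by its name, has taken for a name from the list of things; names that differ only in an ending like _2 or _b are one class to them, and where a whole thing is asked for, a point or a joint stands for the part that bears it (a point fixed in the world has none). Each returns a list of dicts, best first, with "p" (0 to 1); they miss things now and then, are a little off and sometimes report something else, mostly with a low value. They report only what shows in the picture. A call takes as long as a camera call. They do not tell look-alikes from the thing itself.
- eyes.cut_out(camera, label): "mask" (400x640 bool, what is visible of it).
- eyes.landmark_of(camera, label): "point" ([x, y, z] in mm, in the coordinates of the camera as it stood for that picture, good to about 4 mm: a listed point, or the origin of a listed thing).
The state is a dict: "time_s": time; "joints": joint angles; "dq": joint speeds; "tau": joint torques, N m; "eef_pos": TCP position; "ee_rot": TCP orientation; "force": force on the tool from outside, world axes, zero at the start; "wrist_torque": the same for the moment, N m; "grip_width": opening from 0.0 (shut) to 1.0 (fully open); "grip_force": force on a finger pad.
Only numpy, scipy, OpenCV 4.12 (cv2) and the standard library are available. Lean on these libraries where they do the work, as an engineer would, in place of code of your own. Each camera call takes 0.05 s, during which the arm holds its last target. There are 200 camera calls.

### The job

Slide the brass blank along the press table, lined up with the ram, until you feel it seat flat against the back stop under the head; the stop is only thumb-tight, so meet it gently and do not shove it back. Then pull the press handle down until the stamp bears firmly on the blank, and ease the handle all the way up again without letting it fly. Leave the blank seated and the things lying about the bench alone.

Things in the scene. Friction and masses are not known exactly. Their poses are not given: they have to be found in the camera images.
- press: Green cast-iron hand arbor press, fixed. Origin under the ram axis at bench height; x from its open front (robot side) to the column at the back, z up. Steel table: top at z = 45 mm, x = -145 to 60, 120 wide. Head above it: underside z = 165, top 250, front x = -36, 64 wide. Column x = 62 to 122, 60 wide. Approach the table from the front with the tool leaning well back (25 to 45 degrees).
- ram: The press's ram: a steel bar 22 mm square on the press's centre line, ending in a round holder (22 mm diameter, 12 mm high) and the round stamp (14 mm diameter, 14 mm long). Origin: centre of the stamp's lower end, 79 mm above the bench while the handle is up (26 mm above the blank's top); it sinks as the handle is pulled.
- stop_zone (a point): Point on the table top, on the centre line, 24 mm behind the ram axis: middle of the range of the back stop. The stop is a dark steel bar square across the table, 60 mm wide, 14 mm high; its front face has been set anywhere up to 10 mm before or behind this point (not given: feel for it). A thumbscrew holds it: it stands a push of 14 N and slips back when pushed harder.
- blank: Loose brass tag, a plate 80 mm (its x) by 44 mm (its y) by 8 mm, 200 to 290 g, lying on the front of the press table, its x axis within 15 degrees of the press's x. Origin: centre of its underside. Its +x edge is the one to seat on the back stop. It slides under 1 to 3 N.
- press_handle (a joint): Handle turn, rad: 0 fully up (rest), growing as it is pulled down, at most 1.5. The ram sinks 22 mm per rad: the stamp meets the 8 mm blank at about 1.18. A return spring resists (up to about 5 N at the ball) and makes a released handle fly up. Each further newton at the ball along its path presses 8.6 N on the blank; 10 N more than just before touching is a firm strike.
- handle_ball (a point): Centre of the black ball (30 mm diameter) on the end of the handle's steel rod (12 mm diameter). It swings in the press's x-z plane at y = -85 mm on an arc of 190 mm radius about handle_axis; at rest the rod rises 42 degrees above level towards the front (-x), ball 332 mm above the bench, and comes down forwards from there.
- handle_axis (a point): Point on the handle's turning axis (parallel to the press's y) in the plane of the ball's arc: x = 33, y = -85, z = 205 mm in the press's frame. A hub of 34 mm diameter surrounds it.
- hammer: Loose chasing hammer lying on the bench, 260 mm long, wooden handle 26 mm thick; bystander. Origin: underside, mid-length.
- punch_pot: Loose copper pot of punches, 68 mm diameter, about 140 mm high with the punches; bystander. Origin: centre of its underside.
- tag_tray: Loose wooden tray 190 by 130 by 35 mm with finished brass tags; bystander. Origin: centre of its underside.
Not all that is in view belongs to the job. Several things have the shape of the blank; the one meant has the colours described above.

How it is judged (in metres and radians):
On the way, in this order (a step that is already met when the one before it is completed fails the run):
1. the blank is seated flat against the back stop (gap under 2 mm), within 3.4 degrees of square and 6 mm of the ram's centre line (x of back_stop_c0 in the frame of blank below 0.0462 m and angle between the x axis of blank and the x axis of press, either way round below 0.06 rad and y of blank in the frame of press between -0.006 and 0.006 m and z of blank in the frame of press below 0.048 m), for 0.3 s.
2. with the blank still seated, the stamp is pressed on it with more than 40 N for 0.3 s (all of step 1 and contact force between ram and blank above 40 N), for 0.3 s.
At the end, for the whole second after the job is handed in: The blank lies flat on the press table, seated against the back stop (gap under 2 mm), within 3.4 degrees of square and 6 mm of the ram's centre line, at rest; the handle is up again (under 0.1 rad) (all of step 1 and value of joint press_handle below 0.1 rad and linear speed of blank below 0.01 m/s); the robot touches nothing.
It fails at once if the back stop is shoved more than 2 mm from where it was set (distance of back_stop_c0 from where it was at the start of the episode above 0.002 m).
It fails at once if the handle flies up (faster than 4 rad/s) (velocity of joint press_handle below -4 rad/s).
It fails at once if a thing lying about the bench is moved more than 15 mm (distance of any of hammer, punch_pot, tag_tray from where it was at the start of the episode above 0.015 m).
It also fails if it takes over 72 s, if anything falls off the work surface, if the arm or the gripper's body presses on something with over 40 N, if the wrist force passes 120 N, or if a joint passes its speed limit or range.

## Working session

There is one attempt and no reset: what is moved stays moved. The work goes in short steps, Python scripts to look and compute and a tool call to move; the robot and the scene stay as the last step left them, time stands still between calls to the robot, and variables do not carry over. Pictures are saved under pics/ and viewed, at most 10 in all, crops included, and the job is handed in when it is done.

Besides the shell and the picture viewer there is one more tool, called after "Emit:" by a JSON object that holds its "op" and its "data". step_arm: Moves the arm, as the interface text tells. Its arguments: {"type":"object","properties":{"increments":{"type":"array"},"fingers":{"type":"number"},"squeeze":{"type":"number"}},"required":["increments"]}

```bash
ls; mkdir -p pics
python3 - <<'E'
from rig import ctrl, eyes
import cv2, numpy as np
s=ctrl.sense(); print({k:np.round(v,3).tolist() for k,v in s.items()})
for c in("scene","top"):
    d=eyes.capture(c); cv2.imwrite(f"pics/{c}0.png",d["frame"])
    R=np.array(d["R"]);t=np.array(d["t"])
    print(c,d["fx"],d["cx"],d["cy"],R.round(3).tolist(),t.round(1).tolist())
    for l in["press","ram","stop_zone","blank","handle_ball","handle_axis","hammer","punch_pot","tag_tray"]:
        for r in eyes.landmark_of(c,l)[:3]:
            P=R.T@(np.array(r["point"])-t); p=r["point"]
            print(l,round(r["p"],2),P.round(1),[round(d["fx"]*p[0]/p[2]+d["cx"]),round(d["fy"]*p[1]/p[2]+d["cy"])])
E
```

```text
pics
{'time_s': 0.0, 'joints': [-1.434, 0.313, 1.498, 0.0, 1.331, -0.223], 'dq': [-0.001, -0.002, -0.002, 0.0, 0.0, -0.0], 'tau': [-0.0, -41.226, -25.974, -0.0, 0.004, 0.0], 'eef_pos': [184.79, -491.15, 255.719], 'ee_rot': [-0.001, 0.984, 0.179, 0.0], 'force': [1.229, -0.022, 0.316], 'wrist_torque': [0.024, 0.013, -0.033], 'grip_force': 0.0, 'grip_width': 1.001}
scene 367.5633202335025 317.5565740718069 199.22166266624367 [[-0.856, -0.518, -0.001], [-0.368, 0.611, -0.701], [0.364, -0.599, -0.713]] [531.2, 340.6, 982.1]
press 0.61 [7.08e+02 5.23e+01 3.00e-01] [287, 233]
ram 0.8 [709.6  54.8  80.5] [284, 217]
stop_zone 0.59 [731.1  47.1  45. ] [281, 220]
blank 0.82 [473.2  83.7   1.4] [345, 271]
blank 0.82 [474.8 -47.8   1.9] [364, 241]
blank 0.58 [628.8  74.8  43.1] [303, 240]
handle_ball 0.6 [581.9  -9.6 330.9] [332, 157]
handle_axis 0.68 [722.7 -37.2 205.4] [295, 169]
handle_axis 0.16 [707.7  50.    2. ] [287, 232]
hammer 0.86 [427.8 348.7  -2. ] [312, 356]
punch_pot 0.85 [ 445.9 -331.8    2.6] [406, 192]
punch_pot 0.66 [708.1  53.2  80.5] [285, 217]
tag_tray 0.76 [683.1 314.9   3.1] [241, 298]
top 403.59548009516027 326.2492287880816 200.36549235605273 [[-0.049, -0.999, -0.005], [-0.977, 0.049, -0.206], [0.206, -0.005, -0.979]] [55.4, 638.5, 1365.6]
press 0.75 [707.   57.3   4.9] [316, 187]
stop_zone 0.83 [731.6  49.3  42.1] [318, 178]
blank 0.77 [622.8  73.   46.5] [313, 207]
blank 0.73 [433.7 346.3   0.5] [240, 265]
blank 0.67 [477.2 -48.6   1.2] [348, 247]
handle_ball 0.89 [579.7  -7.5 332.1] [338, 201]
handle_axis 0.89 [721.4 -40.4 204.3] [344, 166]
hammer 0.6 [433.4 345.3   2.2] [240, 265]
punch_pot 0.65 [ 437.5 -334.2   -5.6] [428, 254]
tag_tray 0.92 [682.2 312.2  -2.2] [249, 197]
```

Run:
```python
import cv2, numpy as np
a=cv2.imread("pics/scene0.png");b=cv2.imread("pics/top0.png")
cv2.imwrite("pics/s_crop.png",cv2.resize(a[130:290,220:420],None,fx=4,fy=3.75,interpolation=cv2.INTER_CUBIC)[:600])
```

```text
(no output)
```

View pics/scene0.png

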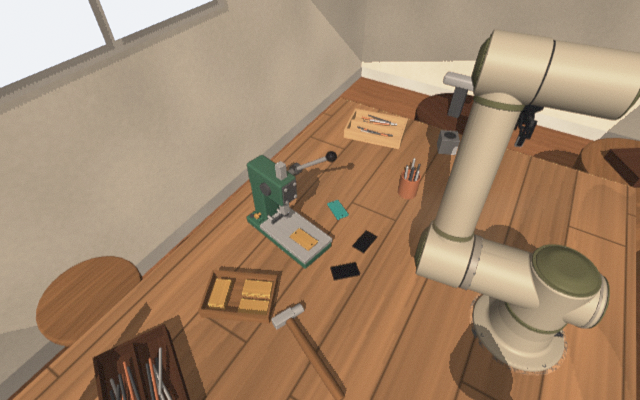

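View pics/s_crop.png

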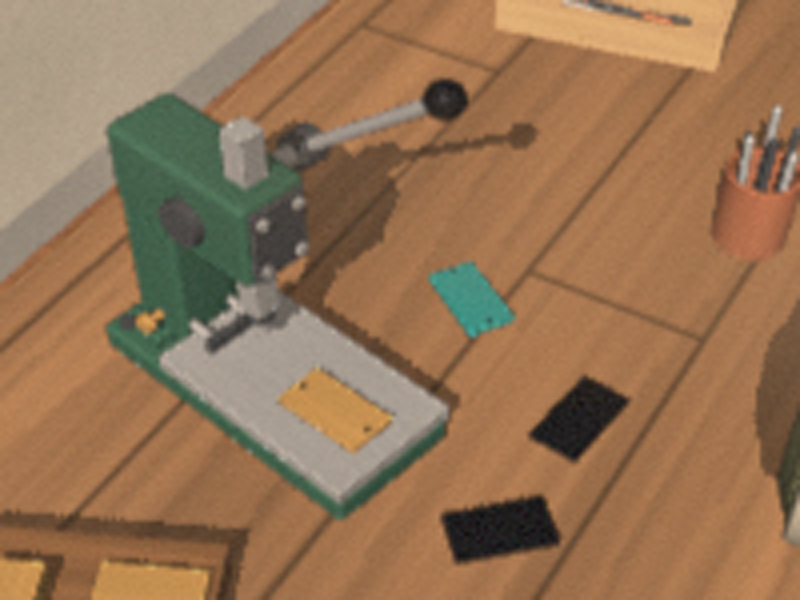

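View pics/top0.png

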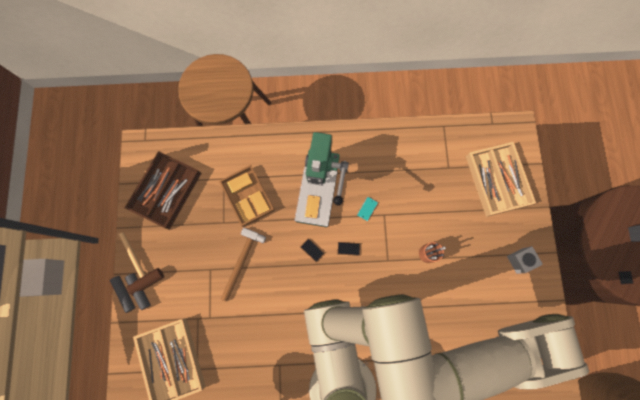

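Candidates for the blank: the brass plate on the press table at scene (303,240); black plates at (345,271) and (364,241); a teal plate at (338,210); brass tags in the tray at (240,293). By colour and place, it is the one at (303,240), and the crop shows brass on the grey table. Next I'll measure it along with the press pose.

```bash
cat > h.py <<'E'
import numpy as np, cv2
from scipy.spatial.transform import Rotation as Ro
from rig import ctrl, eyes
def pose(s=None):
    s=s or ctrl.sense(); q=s["ee_rot"]
    return np.array(s["eef_pos"],float), Ro.from_quat([q[1],q[2],q[3],q[0]])
def cam(c):
    """capture: frame, K, R, t (world->camera)"""
    p,r=pose(); d=eyes.capture(c)
    K=np.array([[d["fx"],0,d["cx"]],[0,d["fy"],d["cy"]],[0,0,1]])
    if c=="wrist":
        T=np.array(d["tool_from_camera"]); M=np.eye(4); M[:3,:3]=r.as_matrix(); M[:3,3]=p
        W=np.linalg.inv(M@T); return d["frame"],K,W[:3,:3],W[:3,3]
    return d["frame"],K,np.array(d["R"]),np.array(d["t"])
def rect(f,K,R,t,z,x0,y0,w,h,s=2):
    """top-down view of plane z; s px/mm; col=(x-x0)*s, row=(y-y0)*s"""
    H=K@np.c_[R[:,0],R[:,1],R[:,2]*z+t]@np.array([[1/s,0,x0],[0,1/s,y0],[0,0,1]])
    return cv2.warpPerspective(f,np.linalg.inv(H),(int(w*s),int(h*s)))
def go(pt,rt,rows=None):
    """total shift in tool axes (units 25mm) and rotvec in tool axes (units 6 deg)"""
    p,r=pose(); return (r.inv().apply(np.array(pt)-p)/25).round(3), (np.degrees((r.inv()*rt).as_rotvec())/6).round(3)
def brect(m,z,x0,y0,s=2):
    c=max(cv2.findContours(m,cv2.RETR_EXTERNAL,cv2.CHAIN_APPROX_NONE)[0],key=cv2.contourArea)
    (cx,cy),(w,h),a=cv2.minAreaRect(c); b=cv2.boxPoints(((cx,cy),(w,h),a))/s+[x0,y0]
    e=[b[1]-b[0],b[2]-b[1]]; L=max(e,key=np.linalg.norm); ang=np.degrees(np.arctan2(L[1],L[0]))
    return np.array([cx/s+x0,cy/s+y0]).round(1), np.round([w/s,h/s],1), round((ang+90)%180-90,2)
E
python3 - <<'E'
from h import *
print(np.array(eyes.capture("wrist")["tool_from_camera"]).round(3).tolist())
for c in("scene","top"):
    f,K,R,t=cam(c)
    for nm,z in(("brass",53),("table",45)):
        im=rect(f,K,R,t,z,480,-60,320,240); hsv=cv2.cvtColor(im,cv2.COLOR_BGR2HSV)
        m=cv2.inRange(hsv,(12,110,100),(28,255,255)) if nm=="brass" else cv2.inRange(hsv,(0,0,110),(180,45,255))
        if nm=="brass": m=cv2.morphologyEx(m,cv2.MORPH_OPEN,np.ones((9,9)))
        print(c,nm,brect(m,z,480,-60))
        cv2.imwrite(f"pics/r_{c}_{nm}.png",np.vstack([im,cv2.cvtColor(m,cv2.COLOR_GRAY2BGR)])[:, :])
E
```

```text
[[-0.0, -0.965, -0.263, 67.283], [1.0, -0.0, -0.0, 0.835], [0.0, -0.263, 0.965, -116.949], [0.0, 0.0, 0.0, 1.0]]
scene brass (array([639.8,  59.8]), array([239.5, 319.5]), np.float64(0.0))
scene table (array([673.1,  60.9]), array([134.6, 231.2]), np.float64(-12.4))
top brass (array([639.8,  59.7]), array([239.5, 319.5]), np.float64(0.0))
top table (array([666.8,  58.9]), array([120.3, 212.3]), np.float64(-12.31))
```

```bash
cat >> h.py <<'E'
YAW=-12.35; PO=np.array([708.3,50.0])
def P2W(x,y,z,yaw=None,po=None):
    a=np.radians(YAW if yaw is None else yaw); po=PO if po is None else po
    return np.array([po[0]+x*np.cos(a)-y*np.sin(a),po[1]+x*np.sin(a)+y*np.cos(a),z])
def W2P(w):
    a=np.radians(YAW); d=np.array(w[:2])-PO
    return np.array([d[0]*np.cos(a)+d[1]*np.sin(a),-d[0]*np.sin(a)+d[1]*np.cos(a),w[2]])
def Rt(lean,yaw=None):
    a=np.radians(lean); c,s=np.cos(a),np.sin(a)
    return Ro.from_euler("z",YAW if yaw is None else yaw,degrees=True)*Ro.from_matrix(np.array([[-c,0,s],[0,1,0],[-s,0,-c]]))
def plan(pt,rt,n):
    """constant rows: rotvec/n each, shift rows (varying, since tool axes turn)"""
    p,r=pose(); w=(r.inv()*rt).as_rotvec()/n; d=(np.array(pt)-p)/n
    print("rot/row",(np.degrees(w)/6).round(3))
    for i in range(n): print(((r*Ro.from_rotvec(w*i)).inv().apply(d)/25).round(2).tolist())
E
python3 - <<'E'
from h import *
plan([500,90,256],Rt(0),25)
E
```

```text
rot/row [-0.    0.   -0.98]
[0.8, -0.69, 0.0]
[0.87, -0.61, 0.0]
[0.92, -0.52, 0.0]
[0.97, -0.42, 0.0]
[1.01, -0.32, 0.0]
[1.04, -0.21, 0.0]
[1.05, -0.1, 0.0]
[1.06, 0.0, 0.0]
[1.05, 0.11, 0.0]
[1.03, 0.22, 0.0]
[1.01, 0.33, 0.0]
[0.97, 0.43, 0.0]
[0.92, 0.52, 0.0]
[0.86, 0.61, 0.0]
[0.79, 0.7, 0.0]
[0.72, 0.78, 0.0]
[0.63, 0.85, 0.0]
[0.54, 0.91, 0.0]
[0.45, 0.96, 0.0]
[0.35, 1.0, 0.0]
[0.24, 1.03, 0.0]
[0.14, 1.05, 0.0]
[0.03, 1.06, 0.0]
[-0.08, 1.06, 0.0]
[-0.19, 1.04, 0.0]
```

Emit:
{"op": "step_arm", "data": {"increments": [{"dx":0.8,"dy":-0.69,"wz":-0.98},{"dx":0.87,"dy":-0.61,"wz":-0.98},{"dx":0.92,"dy":-0.52,"wz":-0.98},{"dx":0.97,"dy":-0.42,"wz":-0.98},{"dx":1.0,"dy":-0.32,"wz":-0.98}], "fingers": 70}}

```text
invalid input at $.increments[0]: expected keys dx, dy, dz, wx, wy, wz
```

Emit:
{"op": "step_arm", "data": {"increments": [{"dx":1,"dy":-0.2,"wz":-0.98},{"dx":1,"dy":-0.1,"wz":-0.98},{"dx":1,"dy":0,"wz":-0.98},{"dx":1,"dy":0.1,"wz":-0.98},{"dx":1.0,"dy":0.2,"wz":-0.98}]}}

```text
invalid input at $.increments[0]: expected keys dx, dy, dz, wx, wy, wz
```

Emit:
{"op": "step_arm", "data": {"increments": [{"dx":1,"dy":0.33,"wz":-0.98},{"dx":0.97,"dy":0.43,"wz":-0.98},{"dx":0.92,"dy":0.52,"wz":-0.98},{"dx":0.86,"dy":0.61,"wz":-0.98},{"dx":0.79,"dy":0.7,"wz":-0.98}]}}

```text
invalid input at $.increments[0]: expected keys dx, dy, dz, wx, wy, wz
```

Emit:
{"op": "step_arm", "data": {"increments": [{"dx":0.72,"dy":0.78,"wz":-0.98},{"dx":0.63,"dy":0.85,"wz":-0.98},{"dx":0.54,"dy":0.91,"wz":-0.98},{"dx":0.45,"dy":0.96,"wz":-0.98},{"dx":0.35,"dy":1,"wz":-0.98}]}}

```text
invalid input at $.increments[0]: expected keys dx, dy, dz, wx, wy, wz
```

Emit:
{"op": "step_arm", "data": {"increments": [{"dx":0.24,"dy":1,"wz":-0.98},{"dx":0.14,"dy":1,"wz":-0.98},{"dx":0.03,"dy":1,"wz":-0.98},{"dx":-0.08,"dy":1,"wz":-0.98},{"dx":-0.19,"dy":1,"wz":-0.98}]}}

```text
invalid input at $.increments[0]: expected keys dx, dy, dz, wx, wy, wz
```

Run:
```python
from h import *
s=ctrl.sense(); print(s["time_s"],s["eef_pos"],np.round(s["joints"],2),Rt(0).as_quat(),s["ee_rot"])
plan(P2W(-150,5,165),Rt(30),6)
```

```text
1.15 [ 184.83266748 -491.40924754  256.29870248] [-1.43  0.31  1.5  -0.    1.33 -0.22] [0.10756557 0.99419799 0.         0.        ] [ 1.03503611e-05  9.83862851e-01  1.78924258e-01 -1.48044496e-05]
rot/row [-1.062 -0.314 -3.964]
[3.72, -2.72, 0.61]
[4.52, -1.03, 0.26]
[4.56, 0.86, 0.1]
[3.83, 2.62, 0.15]
[2.47, 3.92, 0.42]
[0.71, 4.51, 0.84]
```

Emit:
{"op": "step_arm", "data": {"increments": [{"dx":0.8,"dy":-0.69,"dz":0,"wx":0,"wy":0,"wz":-0.98},{"dx":0.87,"dy":-0.61,"dz":0,"wx":0,"wy":0,"wz":-0.98},{"dx":0.92,"dy":-0.52,"dz":0,"wx":0,"wy":0,"wz":-0.98},{"dx":0.97,"dy":-0.42,"dz":0,"wx":0,"wy":0,"wz":-0.98},{"dx":1.0,"dy":-0.32,"dz":0,"wx":0,"wy":0,"wz":-0.98}], "fingers": 70}}

```text
time_s: 1.65
eef_pos: [247.9, -374.2, 256.4]
ee_rot: [0.0, 0.905, 0.425, 0.0]
force: [-0.0, -0.0, 0.7]
grip_width: 0.821
grip_force: 0.0
```

Emit:
{"op": "step_arm", "data": {"increments": [{"dx":1,"dy":-0.2,"dz":0,"wx":0,"wy":0,"wz":-0.98},{"dx":1,"dy":-0.1,"dz":0,"wx":0,"wy":0,"wz":-0.98},{"dx":1,"dy":0,"dz":0,"wx":0,"wy":0,"wz":-0.98},{"dx":1,"dy":0.1,"dz":0,"wx":0,"wy":0,"wz":-0.98},{"dx":1.0,"dy":0.2,"dz":0,"wx":0,"wy":0,"wz":-0.98}]}}

```text
time_s: 2.15
eef_pos: [307.6, -263.0, 256.4]
ee_rot: [0.0, 0.768, 0.64, -0.0]
force: [-0.0, 0.2, 0.2]
grip_width: 0.82
grip_force: 0.0
```

Emit:
{"op": "step_arm", "data": {"increments": [{"dx":1,"dy":0.33,"dz":0,"wx":0,"wy":0,"wz":-0.98},{"dx":0.97,"dy":0.43,"dz":0,"wx":0,"wy":0,"wz":-0.98},{"dx":0.92,"dy":0.52,"dz":0,"wx":0,"wy":0,"wz":-0.98},{"dx":0.86,"dy":0.61,"dz":0,"wx":0,"wy":0,"wz":-0.98},{"dx":0.79,"dy":0.7,"dz":0,"wx":0,"wy":0,"wz":-0.98}]}}

```text
time_s: 2.65
eef_pos: [370.7, -146.9, 256.4]
ee_rot: [0.0, 0.58, 0.814, -0.0]
force: [-0.2, -1.1, 0.6]
grip_width: 0.815
grip_force: 0.0
```

Emit:
{"op": "step_arm", "data": {"increments": [{"dx":0.72,"dy":0.78,"dz":0,"wx":0,"wy":0,"wz":-0.98},{"dx":0.63,"dy":0.85,"dz":0,"wx":0,"wy":0,"wz":-0.98},{"dx":0.54,"dy":0.91,"dz":0,"wx":0,"wy":0,"wz":-0.98},{"dx":0.45,"dy":0.96,"dz":0,"wx":0,"wy":0,"wz":-0.98},{"dx":0.35,"dy":1,"dz":0,"wx":0,"wy":0,"wz":-0.98}]}}

```text
time_s: 3.15
eef_pos: [434.0, -30.5, 256.4]
ee_rot: [0.0, 0.355, 0.935, -0.0]
force: [0.7, 0.1, 0.7]
grip_width: 0.82
grip_force: 0.0
```

Emit:
{"op": "step_arm", "data": {"increments": [{"dx":0.24,"dy":1,"dz":0,"wx":0,"wy":0,"wz":-0.98},{"dx":0.14,"dy":1,"dz":0,"wx":0,"wy":0,"wz":-0.98},{"dx":0.03,"dy":1,"dz":0,"wx":0,"wy":0,"wz":-0.98},{"dx":-0.08,"dy":1,"dz":0,"wx":0,"wy":0,"wz":-0.98},{"dx":-0.19,"dy":1,"dz":0,"wx":0,"wy":0,"wz":-0.98}]}}

```text
time_s: 3.65
eef_pos: [494.3, 80.6, 256.3]
ee_rot: [0.0, 0.106, 0.994, 0.0]
force: [0.7, -0.8, -0.4]
grip_width: 0.821
grip_force: 0.0
```

Run:
```python
from h import *
s=ctrl.sense(); print(s["time_s"],s["eef_pos"],np.round(s["joints"],2),Rt(0).as_quat(),s["ee_rot"])
plan(P2W(-150,5,165),Rt(30),6)
```

```text
3.65 [494.26936409  80.6016286  256.34570151] [-0.07  0.26  1.57 -0.    1.31 -1.43] [0.10756557 0.99419799 0.         0.        ] [7.55507325e-05 1.05718089e-01 9.94396138e-01 9.91016455e-07]
rot/row [ 0.002 -0.833  0.006]
[-0.44, 0.14, 0.61]
[-0.38, 0.14, 0.64]
[-0.33, 0.14, 0.68]
[-0.27, 0.14, 0.7]
[-0.2, 0.14, 0.72]
[-0.14, 0.14, 0.74]
```

Emit:
{"op": "step_arm", "data": {"increments": [{"dx":-0.5,"dy":0.17,"dz":0.73,"wx":0,"wy":-1,"wz":0.04},{"dx":-0.42,"dy":0.17,"dz":0.78,"wx":0,"wy":-1,"wz":0},{"dx":-0.35,"dy":0.17,"dz":0.82,"wx":0,"wy":-1,"wz":0},{"dx":-0.27,"dy":0.17,"dz":0.86,"wx":0,"wy":-1,"wz":0},{"dx":-0.18,"dy":0.17,"dz":0.88,"wx":0,"wy":-1,"wz":0}]}}

```text
time_s: 4.15
eef_pos: [561.4, 86.8, 164.8]
ee_rot: [0.26, 0.106, 0.959, -0.028]
force: [0.1, -1.0, -0.5]
grip_width: 0.823
grip_force: 0.0
```

Run:
```python
from h import *
s=ctrl.sense(); print(s["time_s"],W2P(s["eef_pos"]).round(1),go(P2W(-150,5,165),Rt(30)))
f,K,R,t=cam("wrist"); np.savez("w1.npz",f=f,K=K,R=R,t=t)
for l in("blank","press","ram","stop_zone"):
    for r in eyes.landmark_of("wrist",l)[:2]:
        w=R.T@(np.array(r["point"])-t); print(l,round(r["p"],2),w.round(1),W2P(w).round(1))
m=eyes.cut_out("wrist","blank")
for r in m[:2]:
    im=rect(r["mask"].astype(np.uint8)*255,K,R,t,53,480,-60,320,240); print(round(r["p"],2),brect((im>127).astype(np.uint8),53,480,-60))
im=rect(f,K,R,t,45,530,-60,270,240)
cv2.imwrite("pics/w1.png",np.vstack([f,]));cv2.imwrite("pics/w1r.png",im)
```

```text
4.15 [-151.4    4.5  164.8] (array([-0.051,  0.019,  0.021]), array([-0.008,  0.047, -0.039]))
blank 0.97 [629.5  78.6  45.5] [-83.1  11.1  45.5]
blank 0.96 [ 614.6 -129.3   -4.7] [ -53.2 -195.2   -4.7]
press 0.95 [708.4  50.4   0.9] [0.  0.4 0.9]
ram 0.84 [710.4  44.9  77.6] [ 3.2 -4.6 77.6]
stop_zone 0.66 [732.3  48.1  44.7] [23.8  3.3 44.7]
0.91 (array([622.7,  75.1]), array([44.1, 84.1]), np.float64(-10.38))
0.89 (array([483.4,  95.6]), array([35.4, 26.5]), np.float64(45.0))
```

View pics/w1.png

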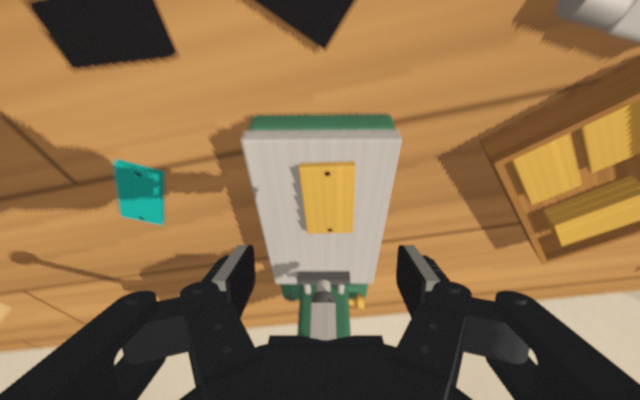

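View pics/w1r.png

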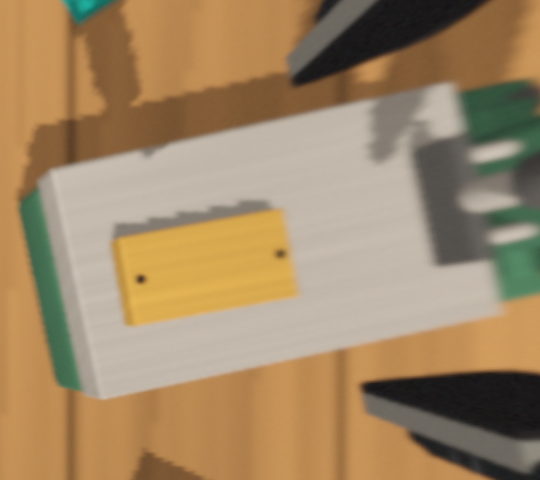

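The wrist view shows the brass blank at (328,198) on the grey table, and the dark stop at (324,278) with its face about 30 mm behind the ram axis. I'll refine the centre line from the table's side edges and the blank from its colour.

Run:
```python
from h import *
d=np.load("w1.npz"); f,K,R,t=d["f"],d["K"],d["R"],d["t"]
# rectify in press-aligned frame: fold yaw into R,t
a=Ro.from_euler("z",YAW,degrees=True).as_matrix(); R2=R@a; t2=R@np.r_[PO,0]+t
im=rect(f,K,R2,t2,45,-170,-90,260,180,4); hsv=cv2.cvtColor(im,cv2.COLOR_BGR2HSV)
m=cv2.inRange(hsv,(0,0,100),(180,60,255))
m=cv2.morphologyEx(m,cv2.MORPH_OPEN,np.ones((7,7)))
xs=np.arange(-130,20,5); hi=[];lo=[]
for x in xs:
    r=np.flatnonzero(m[:,int((x+170)*4)])/4-90; r=r[(r>-75)&(r<75)]; lo.append(r.min()); hi.append(r.max())
for e in(lo,hi): 
    e=np.array(e); k=np.abs(e-np.median(e))<6; p=np.polyfit(xs[k],e[k],1); print("edge y at 0",p[1].round(1),"slope deg",np.degrees(np.arctan(p[0])).round(2),k.sum())
c=m[:, :].copy(); r=[np.flatnonzero(c[int((y+90)*4)]) /4-170 for y in(-45,-30,30,45)]; print("front/back x",[(q.min(),q.max()) for q in r])
im3=rect(f,K,R2,t2,53,-170,-90,260,180,4); h3=cv2.cvtColor(im3,cv2.COLOR_BGR2HSV)
b=cv2.inRange(h3,(15,130,120),(30,255,255)); b[:, :80]=0; b[:160]=0; b[560:]=0;b[:,600:]=0
b=cv2.morphologyEx(b,cv2.MORPH_OPEN,np.ones((9,9))); print("blank in press frame",brect(b,53,-170,-90,4))
g=cv2.cvtColor(im,cv2.COLOR_BGR2GRAY)
for y in(-20,-15,15,20): print(y,g[int((y+90)*4),int((10+170)*4):int((60+170)*4):8].tolist())
```

```text
edge y at 0 -57.7 slope deg -0.14 30
edge y at 0 60.4 slope deg 0.2 30
front/back x [(np.float64(-153.0), np.float64(64.75)), (np.float64(-153.0), np.float64(61.0)), (np.float64(-153.25), np.float64(64.75)), (np.float64(-153.25), np.float64(64.5))]
blank in press frame (array([-87.9,   6.5]), array([82. , 42.3]), np.float64(2.0))
-20 [186, 186, 186, 186, 187, 187, 187, 187, 187, 184, 175, 153, 121, 92, 81, 82, 78, 79, 79, 80, 82, 85, 89, 95, 101]
-15 [186, 186, 186, 186, 186, 186, 186, 186, 186, 183, 174, 155, 125, 95, 81, 80, 80, 80, 81, 81, 82, 85, 89, 94, 98]
15 [187, 187, 187, 187, 187, 187, 188, 188, 187, 185, 178, 160, 129, 100, 84, 82, 81, 82, 81, 80, 82, 86, 91, 94, 95]
20 [187, 186, 187, 187, 187, 187, 188, 188, 187, 186, 178, 160, 130, 100, 84, 81, 81, 80, 81, 81, 81, 84, 91, 95, 98]
```

```bash
sed -i 's/PO=np.array(\[708.3,50.0\])/PO=np.array([710.1,51.0])/' h.py
python3 - <<'E'
from h import *
print(go(P2W(-128,4.1,80),Rt(30,YAW+2)))
E
```

```text
(array([0.873, 0.065, 3.487]), array([-0.188,  0.004, -0.335]))
```

Emit:
{"op": "step_arm", "data": {"increments": [{"dx":0.2,"dy":0.02,"dz":0.87,"wx":-0.05,"wy":0,"wz":-0.08},{"dx":0.22,"dy":0.02,"dz":0.87,"wx":-0.05,"wy":0,"wz":-0.08},{"dx":0.22,"dy":0.01,"dz":0.87,"wx":-0.05,"wy":0,"wz":-0.08},{"dx":0.23,"dy":0.01,"dz":0.87,"wx":-0.04,"wy":0,"wz":-0.09},{"dx":0,"dy":0,"dz":0,"wx":0,"wy":0,"wz":0}], "fingers": 58, "squeeze": 20}}

```text
time_s: 4.95
eef_pos: [585.1, 82.3, 77.3]
ee_rot: [0.256, 0.088, 0.962, -0.024]
force: [-0.4, 0.2, 0.9]
grip_width: 0.677
grip_force: 0.0
```

Run:
```python
from h import *
s=ctrl.sense(); print(s["time_s"],W2P(s["eef_pos"]).round(1),s["force"],go(P2W(-128,4.1,74),Rt(30,YAW+2)))
f,K,R,t=cam("wrist"); cv2.imwrite("pics/w2.png",f)
```

```text
4.95 [-128.8    3.8   77.3] [-0.40817506  0.18382409  0.85496282] (array([0.038, 0.01 , 0.129]), array([-0.01 , -0.035, -0.004]))
```

View pics/w2.png

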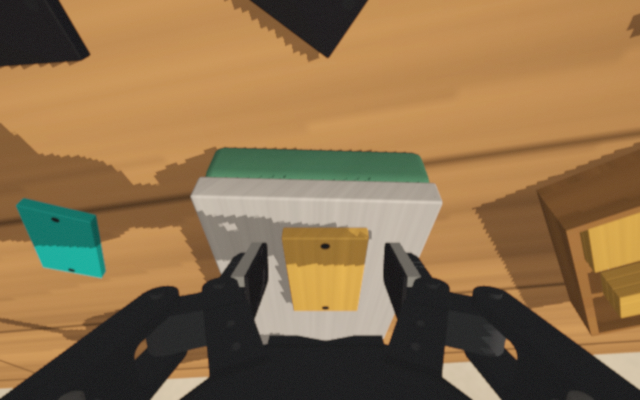

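Emit:
{"op": "step_arm", "data": {"increments": [{"dx":0.08,"dy":0.01,"dz":0.1,"wx":0,"wy":0,"wz":0},{"dx":0,"dy":0,"dz":0.06,"wx":0,"wy":0,"wz":0},{"dx":0,"dy":0,"dz":0,"wx":0,"wy":0,"wz":0}]}}

```text
time_s: 5.3
eef_pos: [585.9, 83.2, 75.1]
ee_rot: [0.258, 0.087, 0.962, -0.023]
force: [-0.2, 0.5, -0.1]
grip_width: 0.68
grip_force: 0.0
```

Emit:
{"op": "step_arm", "data": {"increments": [{"dx":0,"dy":0,"dz":0,"wx":0,"wy":0,"wz":0},{"dx":0,"dy":0,"dz":0,"wx":0,"wy":0,"wz":0},{"dx":0,"dy":0,"dz":0,"wx":0,"wy":0,"wz":0},{"dx":0,"dy":0,"dz":0,"wx":0,"wy":0,"wz":0},{"dx":0,"dy":0,"dz":0,"wx":0,"wy":0,"wz":0}], "fingers": 46}}

```text
time_s: 5.8
eef_pos: [585.7, 83.1, 74.3]
ee_rot: [0.258, 0.087, 0.962, -0.023]
force: [-0.2, -0.9, 0.6]
grip_width: 0.537
grip_force: 0.5
```

Run:
```python
from h import *
s=ctrl.sense(); print(s["time_s"],W2P(s["eef_pos"]).round(1),s["force"],s["grip_width"]*85.4)
f,K,R,t=cam("wrist"); cv2.imwrite("pics/w3.png",f[180:340,200:440])
```

```text
5.8 [-128.4    4.7   74.3] [-0.16573468 -0.88555717  0.587758  ] 45.892220102126636
```

Emit:
{"op": "step_arm", "data": {"increments": [{"dx":0.04,"dy":0,"dz":0.07,"wx":0,"wy":0,"wz":0},{"dx":0,"dy":0,"dz":0,"wx":0,"wy":0,"wz":0},{"dx":0,"dy":0,"dz":0,"wx":0,"wy":0,"wz":0}]}}

```text
time_s: 6.15
eef_pos: [585.5, 83.2, 71.9]
ee_rot: [0.257, 0.087, 0.962, -0.023]
force: [0.1, 0.1, 0.1]
grip_width: 0.541
grip_force: 0.3
```

Emit:
{"op": "step_arm", "data": {"increments": [{"dx":0.04,"dy":0,"dz":0.07,"wx":0,"wy":0,"wz":0},{"dx":0,"dy":0,"dz":0,"wx":0,"wy":0,"wz":0},{"dx":0,"dy":0,"dz":0,"wx":0,"wy":0,"wz":0}]}}

```text
time_s: 6.45
eef_pos: [585.6, 83.1, 70.0]
ee_rot: [0.258, 0.087, 0.962, -0.023]
force: [-0.8, -1.2, -0.5]
grip_width: 0.538
grip_force: 0.3
```

Emit:
{"op": "step_arm", "data": {"increments": [{"dx":0.02,"dy":0,"dz":0.035,"wx":0,"wy":0,"wz":0},{"dx":0,"dy":0,"dz":0,"wx":0,"wy":0,"wz":0}]}}

```text
time_s: 6.65
eef_pos: [585.7, 83.1, 69.1]
ee_rot: [0.258, 0.087, 0.962, -0.023]
force: [0.3, 0.2, 0.1]
grip_width: 0.542
grip_force: 0.3
```

Emit:
{"op": "step_arm", "data": {"increments": [{"dx":0,"dy":0,"dz":0,"wx":0,"wy":0,"wz":0},{"dx":0,"dy":0,"dz":0,"wx":0,"wy":0,"wz":0},{"dx":0,"dy":0,"dz":0,"wx":0,"wy":0,"wz":0},{"dx":0,"dy":0,"dz":0,"wx":0,"wy":0,"wz":0}], "fingers": 40, "squeeze": 20}}

```text
time_s: 7.05
eef_pos: [585.7, 83.1, 69.3]
ee_rot: [0.258, 0.087, 0.962, -0.023]
force: [-3.0, -1.2, 3.1]
grip_width: 0.502
grip_force: 20.4
```

Run:
```python
from h import *
s=ctrl.sense(); print(s["time_s"],W2P(s["eef_pos"]).round(1),s["force"],s["grip_width"]*85.4)
f,K,R,t=cam("wrist"); cv2.imwrite("pics/w3.png",cv2.resize(f[180:340,200:440],None,fx=3,fy=3))
```

```text
7.05 [-128.4    4.7   69.3] [-3.00712572 -1.16811745  3.11495069] 42.909045751921724
```

View pics/w3.png

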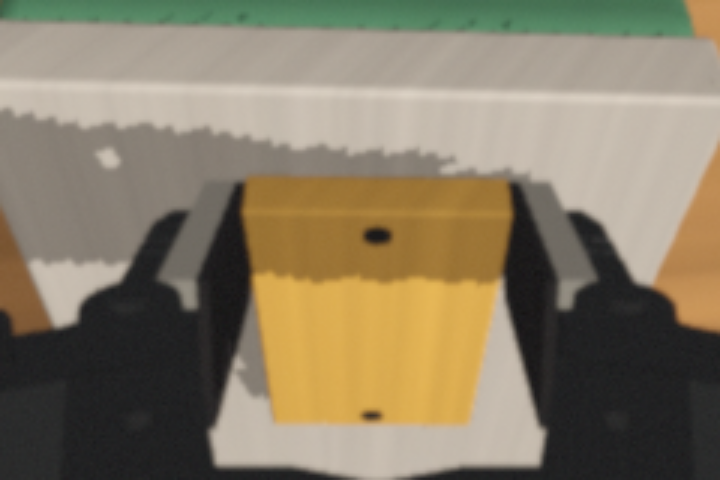

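Run:
```python
from h import *
p,r=pose(); z=r.apply([0,0,1]); print(np.degrees(np.arccos(-z[2])))
print(go(P2W(-68,0,69.3),Rt(30)))
print((Rt(30).inv().apply(P2W(1,0,0)-P2W(0,0,0))).round(3))
```

```text
30.008723494408358
(array([-2.086, -0.275,  1.203]), array([0.169, 0.001, 0.289]))
[-0.866  0.     0.5  ]
```

Grip confirmed: the blank sits square between the pads. I'll slide it 60 mm forward, correcting y and yaw on the way.

Emit:
{"op": "step_arm", "data": {"increments": [{"dx":-0.25,"dy":-0.03,"dz":0.144,"wx":0.03,"wy":0,"wz":0.05},{"dx":-0.26,"dy":-0.03,"dz":0.15,"wx":0.03,"wy":0,"wz":0.05},{"dx":-0.26,"dy":-0.03,"dz":0.15,"wx":0.03,"wy":0,"wz":0.05},{"dx":-0.26,"dy":-0.04,"dz":0.15,"wx":0.02,"wy":0,"wz":0.03},{"dx":-0.26,"dy":-0.04,"dz":0.15,"wx":0.02,"wy":0,"wz":0.03}]}}

```text
time_s: 7.6
eef_pos: [622.1, 71.7, 69.2]
ee_rot: [0.258, 0.1, 0.961, -0.027]
force: [-4.1, 1.8, 4.9]
grip_width: 0.507
grip_force: 20.6
```

Emit:
{"op": "step_arm", "data": {"increments": [{"dx":-0.26,"dy":-0.04,"dz":0.15,"wx":0.02,"wy":0,"wz":0.04},{"dx":-0.26,"dy":-0.04,"dz":0.15,"wx":0.02,"wy":0,"wz":0.04},{"dx":-0.26,"dy":-0.02,"dz":0.15,"wx":0,"wy":0,"wz":0},{"dx":0,"dy":0,"dz":0,"wx":0,"wy":0,"wz":0},{"dx":0,"dy":0,"dz":0,"wx":0,"wy":0,"wz":0}]}}

```text
time_s: 8.1
eef_pos: [643.4, 64.4, 69.3]
ee_rot: [0.258, 0.104, 0.96, -0.028]
force: [2.1, -0.7, 1.5]
grip_width: 0.505
grip_force: 20.9
```

Run:
```python
from h import *
s=ctrl.sense(); print(s["time_s"],W2P(s["eef_pos"]).round(1),s["force"],s["grip_width"]*85.4,go(P2W(-68,0,69.3),Rt(30)))
f,K,R,t=cam("wrist"); cv2.imwrite("pics/w4.png",f[100:,100:540])
```

```text
8.1 [-68.   -1.2  69.3] [ 2.14092834 -0.66706531  1.45657984] 43.08990432577553 (array([ 0.   ,  0.048, -0.001]), array([-0.001,  0.011, -0.004]))
```

View pics/w4.png

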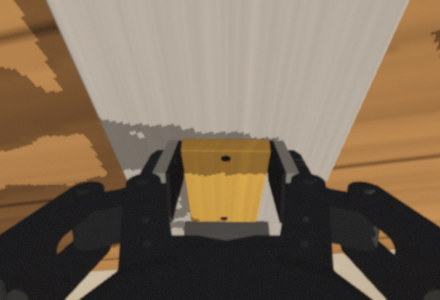

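```bash
cat > meas.py <<'E'
from h import *
f,K,R,t=cam("wrist")
a=Ro.from_euler("z",YAW,degrees=True).as_matrix(); R2=R@a; t2=R@np.r_[PO,0]+t
im=rect(f,K,R2,t2,45,-170,-90,260,180,4); hsv=cv2.cvtColor(im,cv2.COLOR_BGR2HSV)
m=cv2.morphologyEx(cv2.inRange(hsv,(0,0,100),(180,60,255)),cv2.MORPH_OPEN,np.ones((7,7)))
xs=np.arange(-140,-70,4)
for s in(-1,1):
    e=[]
    for x in xs:
        r=np.flatnonzero(m[:,int((x+170)*4)])/4-90; r=r[np.abs(r)<75]; e.append((r*s).max()*s if len(r) else 0)
    e=np.array(e); k=np.abs(e-np.median(e))<6; p=np.polyfit(xs[k],e[k],1); print("edge",np.polyval(p,-50).round(1),np.degrees(np.arctan(p[0])).round(2),k.sum())
im3=rect(f,K,R2,t2,53,-170,-90,260,180,4); h3=cv2.cvtColor(im3,cv2.COLOR_BGR2HSV)
b=cv2.inRange(h3,(15,130,100),(30,255,255)); b[:220]=0; b[500:]=0; b[:,:280]=0
b=cv2.morphologyEx(b,cv2.MORPH_OPEN,np.ones((9,9))); print("blank",brect(b,53,-170,-90,4))
g=cv2.cvtColor(im,cv2.COLOR_BGR2GRAY)
for y in(-12,0,12): print(y,im[int((y+90)*4),int((-10+170)*4):int((60+170)*4):12,0].tolist())
E
python3 meas.py
```

```text
edge -59.3 0.17 18
edge 57.7 -0.15 18
blank (array([-31.8,  -2. ]), array([43., 88.]), np.float64(-0.95))
-12 [72, 70, 71, 72, 71, 70, 72, 72, 71, 70, 72, 71, 69, 65, 65, 64, 67, 68, 69, 67, 67, 68, 68, 61]
0 [70, 71, 70, 71, 71, 71, 72, 71, 69, 69, 69, 61, 60, 66, 66, 67, 69, 67, 68, 68, 67, 68, 68, 69]
12 [72, 70, 70, 70, 70, 70, 71, 70, 69, 70, 70, 71, 69, 69, 67, 70, 67, 68, 66, 69, 68, 67, 66, 53]
```

Emit:
{"op": "step_arm", "data": {"increments": [{"dx":-0.14,"dy":0.02,"dz":0.08,"wx":0,"wy":0,"wz":0},{"dx":-0.14,"dy":0.02,"dz":0.08,"wx":0,"wy":0,"wz":0},{"dx":-0.14,"dy":0,"dz":0.08,"wx":0,"wy":0,"wz":0},{"dx":0,"dy":0,"dz":0,"wx":0,"wy":0,"wz":0},{"dx":0,"dy":0,"dz":0,"wx":0,"wy":0,"wz":0}]}}

```text
time_s: 8.7
eef_pos: [655.0, 63.1, 69.3]
ee_rot: [0.258, 0.104, 0.96, -0.028]
force: [1.5, -0.9, 0.5]
grip_width: 0.505
grip_force: 20.8
```

Emit:
{"op": "step_arm", "data": {"increments": [{"dx":-0.035,"dy":0,"dz":0.02,"wx":0,"wy":0,"wz":0},{"dx":-0.035,"dy":0,"dz":0.02,"wx":0,"wy":0,"wz":0},{"dx":0,"dy":0,"dz":0,"wx":0,"wy":0,"wz":0}]}}

```text
time_s: 9.0
eef_pos: [656.5, 62.8, 69.3]
ee_rot: [0.257, 0.104, 0.96, -0.028]
force: [-2.9, 1.1, 5.7]
grip_width: 0.506
grip_force: 21.4
```

Run:
```python
from h import *
s=ctrl.sense(); print(s["time_s"],W2P(s["eef_pos"]).round(2),s["force"])
f,K,R,t=cam("wrist"); cv2.imwrite("pics/w5.png",cv2.resize(f[230:350,240:420],None,fx=4,fy=4))
```

```text
9.0 [-5.489e+01  5.000e-02  6.928e+01] [-2.92429699  1.09688683  5.74671034]
```

View pics/w5.png

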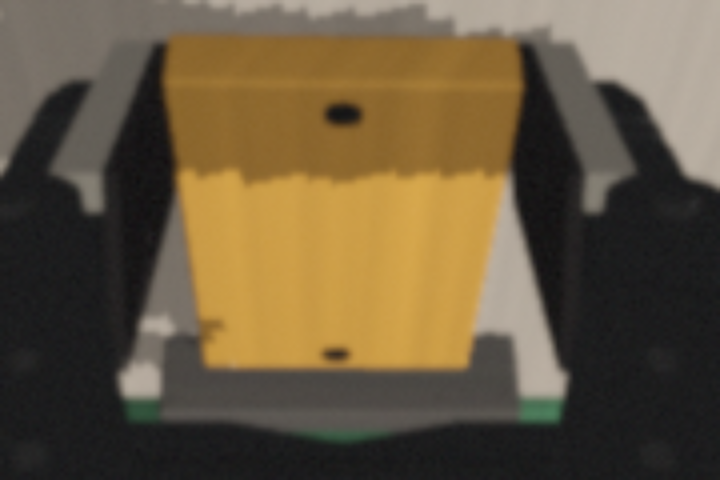

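The stop's front face shows from row 337 to about 405 with the blank's edge at row 367, so about 2 mm of gap is left. I'll creep in with force readings.

Emit:
{"op": "step_arm", "data": {"increments": [{"dx":-0.018,"dy":0,"dz":0.01,"wx":0,"wy":0,"wz":0},{"dx":0,"dy":0,"dz":0,"wx":0,"wy":0,"wz":0}]}}

```text
time_s: 9.25
eef_pos: [657.0, 62.7, 69.3]
ee_rot: [0.257, 0.104, 0.96, -0.028]
force: [-3.5, 1.7, 4.6]
grip_width: 0.506
grip_force: 21.5
```

Emit:
{"op": "step_arm", "data": {"increments": [{"dx":-0.018,"dy":0,"dz":0.01,"wx":0,"wy":0,"wz":0},{"dx":0,"dy":0,"dz":0,"wx":0,"wy":0,"wz":0}]}}

```text
time_s: 9.45
eef_pos: [657.1, 62.7, 69.3]
ee_rot: [0.257, 0.104, 0.961, -0.028]
force: [-7.7, 0.7, 8.6]
grip_width: 0.505
grip_force: 21.8
```

Emit:
{"op": "step_arm", "data": {"increments": [{"dx":0,"dy":0,"dz":0,"wx":0,"wy":0,"wz":0},{"dx":0,"dy":0,"dz":0,"wx":0,"wy":0,"wz":0}]}}

```text
time_s: 9.65
eef_pos: [657.1, 62.7, 69.3]
ee_rot: [0.257, 0.104, 0.961, -0.028]
force: [-8.0, 1.0, 7.9]
grip_width: 0.506
grip_force: 21.8
```

Run:
```python
from h import *
s=ctrl.sense(); print(s["time_s"],W2P(s["eef_pos"]).round(2),s["force"],s["wrist_torque"])
f,K,R,t=cam("wrist"); cv2.imwrite("pics/w6.png",cv2.resize(f[230:350,240:420],None,fx=4,fy=4))
# profile near blank/stop edge along columns
for c in(295,305,320,335,345,352): print(c,f[308:340,c].astype(int).tolist()[::2] if 0 else [int(v) for v in f[310:338,c,2]])
```

```text
9.65 [-5.423e+01  6.000e-02  6.926e+01] [-7.9602569   1.02557991  7.9404455 ] [ 0.17118153  0.69027841 -0.00633852]
295 [173, 180, 194, 200, 201, 202, 201, 201, 200, 201, 196, 174, 118, 78, 74, 75, 76, 78, 78, 79, 77, 81, 89, 92, 80, 56, 35, 30]
305 [200, 201, 200, 200, 199, 199, 201, 200, 199, 199, 195, 175, 117, 78, 74, 76, 77, 78, 77, 77, 78, 81, 89, 94, 90, 86, 73, 45]
320 [202, 201, 201, 201, 200, 200, 193, 174, 152, 163, 184, 176, 128, 84, 74, 76, 75, 78, 79, 77, 79, 83, 89, 94, 91, 89, 85, 74]
335 [205, 205, 206, 205, 205, 206, 206, 206, 205, 205, 202, 183, 131, 85, 74, 75, 75, 75, 76, 78, 78, 82, 88, 94, 92, 90, 85, 74]
345 [201, 201, 200, 200, 201, 201, 200, 200, 201, 199, 196, 178, 129, 85, 75, 75, 75, 76, 77, 79, 78, 81, 89, 95, 91, 88, 75, 51]
352 [205, 204, 203, 202, 202, 203, 201, 201, 200, 200, 197, 182, 143, 93, 76, 74, 73, 77, 77, 77, 77, 81, 90, 94, 87, 70, 43, 28]
```

Emit:
{"op": "step_arm", "data": {"increments": [{"dx":-0.009,"dy":0,"dz":0.005,"wx":0,"wy":0,"wz":0},{"dx":0,"dy":0,"dz":0,"wx":0,"wy":0,"wz":0},{"dx":0,"dy":0,"dz":0,"wx":0,"wy":0,"wz":0}]}}

```text
time_s: 10.0
eef_pos: [657.2, 62.7, 69.3]
ee_rot: [0.256, 0.104, 0.961, -0.028]
force: [-9.3, 1.7, 10.4]
grip_width: 0.502
grip_force: 22.1
```

Emit:
{"op": "step_arm", "data": {"increments": [{"dx":0,"dy":0,"dz":0,"wx":0,"wy":0,"wz":0},{"dx":0,"dy":0,"dz":0,"wx":0,"wy":0,"wz":0},{"dx":0,"dy":0,"dz":0,"wx":0,"wy":0,"wz":0},{"dx":0,"dy":0,"dz":0,"wx":0,"wy":0,"wz":0}], "fingers": 60}}

```text
time_s: 10.4
eef_pos: [658.1, 62.3, 69.1]
ee_rot: [0.257, 0.104, 0.96, -0.028]
force: [0.4, 0.7, -0.5]
grip_width: 0.703
grip_force: 0.0
```

Emit:
{"op": "step_arm", "data": {"increments": [{"dx":0,"dy":0,"dz":-0.3,"wx":0,"wy":0,"wz":0},{"dx":0,"dy":0,"dz":-0.6,"wx":0,"wy":0,"wz":0},{"dx":0,"dy":0,"dz":-1,"wx":0,"wy":0,"wz":0},{"dx":0,"dy":0,"dz":-1,"wx":0,"wy":0,"wz":0},{"dx":0,"dy":0,"dz":0,"wx":0,"wy":0,"wz":0}]}}

```text
time_s: 10.9
eef_pos: [622.9, 70.6, 135.4]
ee_rot: [0.26, 0.104, 0.96, -0.028]
force: [-0.2, 0.5, 0.8]
grip_width: 0.701
grip_force: 0.0
```

Run:
```python
from h import *
s=ctrl.sense(); print(s["time_s"],W2P(s["eef_pos"]).round(2),s["force"])
f,K,R,t=cam("wrist"); cv2.imwrite("pics/w7.png",cv2.resize(f[150:350,200:440],None,fx=3,fy=3))
```

```text
10.9 [-89.37   0.45 135.43] [-0.16922591  0.47943466  0.76483708]
```

View pics/w7.png

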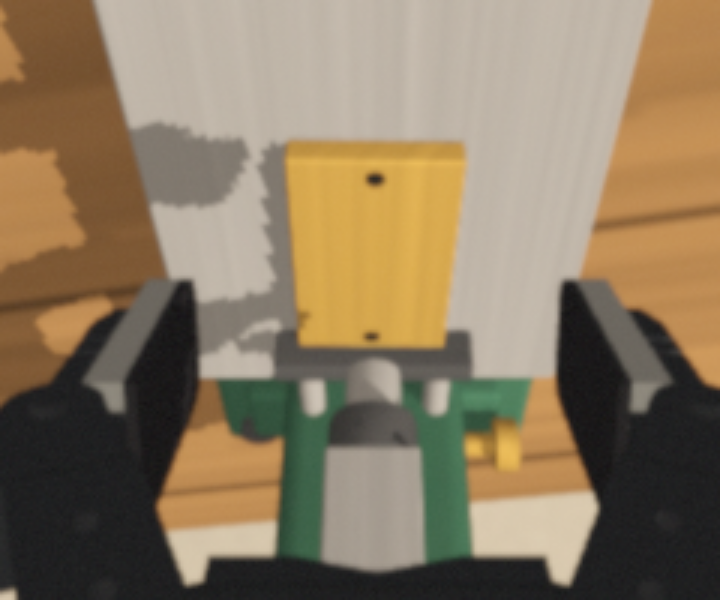

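The blank is seated, square and centred on the stop: its edge runs parallel at row 347, with blank centre col 371 against stop centre col 373. Now the handle; I'll move to look at the ball.

Emit:
{"op": "step_arm", "data": {"increments": [{"dx":0.2,"dy":0,"dz":-1,"wx":0,"wy":0,"wz":0},{"dx":0.2,"dy":0,"dz":-1,"wx":0,"wy":0,"wz":0},{"dx":0.2,"dy":0,"dz":-1,"wx":0,"wy":0,"wz":0},{"dx":0.2,"dy":0,"dz":-1,"wx":0,"wy":0,"wz":0},{"dx":0.2,"dy":0,"dz":-1,"wx":0,"wy":0,"wz":0}]}}

```text
time_s: 11.45
eef_pos: [539.9, 88.1, 227.6]
ee_rot: [0.257, 0.104, 0.96, -0.028]
force: [0.8, 0.3, -0.1]
grip_width: 0.71
grip_force: 0.0
```

Emit:
{"op": "step_arm", "data": {"increments": [{"dx":0.2,"dy":0,"dz":-1,"wx":0,"wy":0,"wz":0},{"dx":-0.64,"dy":-0.48,"dz":-0.92,"wx":0,"wy":0,"wz":0},{"dx":-0.64,"dy":-0.48,"dz":-0.92,"wx":0,"wy":0,"wz":0},{"dx":-0.64,"dy":-0.48,"dz":-0.92,"wx":0,"wy":0,"wz":0},{"dx":-0.64,"dy":-0.48,"dz":-0.92,"wx":0,"wy":0,"wz":0}]}}

```text
time_s: 11.95
eef_pos: [523.1, 42.2, 359.0]
ee_rot: [0.257, 0.104, 0.96, -0.028]
force: [0.3, -0.1, -0.2]
grip_width: 0.701
grip_force: 0.0
```

Emit:
{"op": "step_arm", "data": {"increments": [{"dx":-0.64,"dy":-0.48,"dz":-0.92,"wx":0,"wy":0,"wz":0},{"dx":-0.64,"dy":-0.5,"dz":-0.92,"wx":0,"wy":0,"wz":0},{"dx":-0.64,"dy":-0.5,"dz":-0.92,"wx":0,"wy":0,"wz":0},{"dx":0,"dy":0,"dz":0,"wx":0,"wy":0,"wz":0}]}}

```text
time_s: 12.35
eef_pos: [522.9, 3.7, 445.4]
ee_rot: [0.26, 0.105, 0.96, -0.029]
force: [0.6, 0.1, 0.1]
grip_width: 0.701
grip_force: 0.0
```

Run:
```python
from h import *
s=ctrl.sense(); print(s["time_s"],W2P(s["eef_pos"]).round(2),s["force"],np.round(s["joints"],2))
for c in("wrist","top","scene"):
    f,K,R,t=cam(c)
    if c=="wrist": cv2.imwrite("pics/w8.png",f)
    for l in("handle_ball","handle_axis"):
        for r in eyes.landmark_of(c,l)[:1]:
            w=R.T@(np.array(r["point"])-t); print(c,l,round(r["p"],2),w.round(1),W2P(w).round(1))
```

```text
12.35 [-172.76  -86.25  445.4 ] [0.57145769 0.07160873 0.08162384] [-0.22 -0.01  1.48 -0.    1.15 -1.57]
wrist handle_ball 0.77 [589.8  -7.6 333.6] [-105.   -82.9  333.6]
wrist handle_axis 0.74 [724.4 -36.3 207.1] [ 32.7 -82.2 207.1]
top handle_ball 0.79 [585.5  -9.1 331.4] [-108.9  -85.3  331.4]
top handle_axis 0.8 [720.4 -38.8 206.9] [ 29.3 -85.5 206.9]
scene handle_ball 0.7 [583.6 -10.7 332.5] [-110.4  -87.3  332.5]
scene handle_axis 0.95 [724.9 -37.2 205.9] [ 33.3 -83.  205.9]
```

View pics/w8.png

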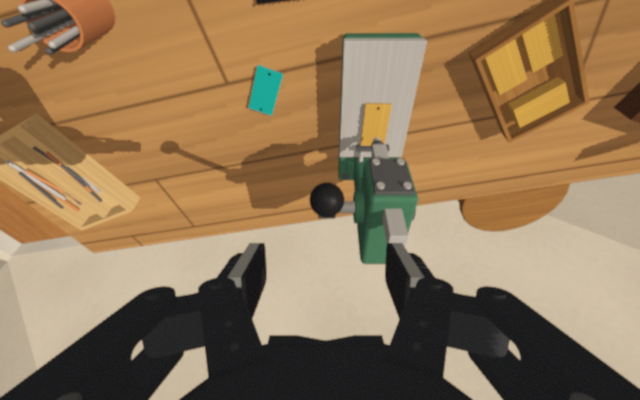

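The ball at px (327,200) agrees with (-108,-85,332) in the press frame. I'll approach along the tool axis.

Emit:
{"op": "step_arm", "data": {"increments": [{"dx":0,"dy":0.03,"dz":1,"wx":0,"wy":0,"wz":0},{"dx":0,"dy":0.03,"dz":1,"wx":0,"wy":0,"wz":0},{"dx":0,"dy":0.03,"dz":1,"wx":0,"wy":0,"wz":0},{"dx":0,"dy":0,"dz":0.7,"wx":0,"wy":0,"wz":0},{"dx":0,"dy":0,"dz":0,"wx":0,"wy":0,"wz":0}]}}

```text
time_s: 13.3
eef_pos: [567.6, -2.5, 359.6]
ee_rot: [0.255, 0.104, 0.961, -0.028]
force: [-0.7, -0.2, -0.9]
grip_width: 0.703
grip_force: 0.0
```

Emit:
{"op": "step_arm", "data": {"increments": [{"dx":0,"dy":0,"dz":0.6,"wx":0,"wy":0,"wz":0},{"dx":0,"dy":0,"dz":0.5,"wx":0,"wy":0,"wz":0},{"dx":0,"dy":0,"dz":0.2,"wx":0,"wy":0,"wz":0},{"dx":0,"dy":0,"dz":0,"wx":0,"wy":0,"wz":0}]}}

```text
time_s: 13.7
eef_pos: [583.5, -6.0, 333.8]
ee_rot: [0.257, 0.104, 0.96, -0.028]
force: [0.3, -1.4, 0.1]
grip_width: 0.705
grip_force: 0.0
```

Run:
```python
from h import *
s=ctrl.sense(); print(s["time_s"],W2P(s["eef_pos"]).round(2),s["force"])
f,K,R,t=cam("wrist"); cv2.imwrite("pics/w9.png",f[150:,150:490])
for r in eyes.landmark_of("wrist","handle_ball")[:1]:
    w=R.T@(np.array(r["point"])-t); print(r["p"],W2P(w).round(1))
```

```text
13.7 [-111.48  -82.74  333.81] [ 0.32464907 -1.44441753  0.07281991]
0.68 [-104.4  -84.2  333.1]
```

View pics/w9.png

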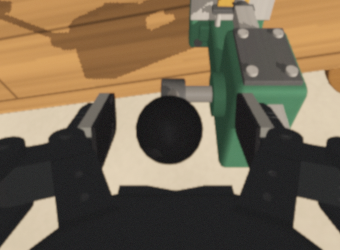

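Emit:
{"op": "step_arm", "data": {"increments": [{"dx":-0.1,"dy":-0.09,"dz":-0.04,"wx":0,"wy":0,"wz":0},{"dx":0,"dy":0,"dz":0,"wx":0,"wy":0,"wz":0},{"dx":0,"dy":0,"dz":0,"wx":0,"wy":0,"wz":0}], "fingers": 40}}

```text
time_s: 14.1
eef_pos: [584.7, -8.7, 336.7]
ee_rot: [0.258, 0.104, 0.96, -0.028]
force: [0.4, -0.3, -0.1]
grip_width: 0.47
grip_force: 0.0
```

Emit:
{"op": "step_arm", "data": {"increments": [{"dx":0,"dy":0,"dz":0,"wx":0,"wy":0,"wz":0},{"dx":0,"dy":0,"dz":0,"wx":0,"wy":0,"wz":0},{"dx":0,"dy":0,"dz":0,"wx":0,"wy":0,"wz":0},{"dx":0,"dy":0,"dz":0,"wx":0,"wy":0,"wz":0},{"dx":0,"dy":0,"dz":0,"wx":0,"wy":0,"wz":0}], "fingers": 20, "squeeze": 60}}

```text
time_s: 14.6
eef_pos: [584.4, -9.1, 336.8]
ee_rot: [0.257, 0.104, 0.96, -0.029]
force: [-4.8, -2.5, 3.3]
grip_width: 0.321
grip_force: 58.6
```

Run:
```python
from h import *
s=ctrl.sense(); print(s["time_s"],W2P(s["eef_pos"]).round(2),s["force"],s["grip_width"]*85.4,s["wrist_torque"])
# tool-axis rows following the arc from measured TCP (constant orientation)
c=np.array([33,205.]); q=np.radians(42); b=lambda a: c+190*np.array([-np.cos(q-a),np.sin(q-a)])
A=np.arange(0,1.30,0.1)
for i in range(len(A)-1):
    d=b(A[i+1])-b(A[i]); v=Rt(30).inv().apply(P2W(d[0],0,d[1])-P2W(0,0,0))/25
    print(A[i+1].round(2),"ball",b(A[i+1]).round(1),"dx,dz",v.round(3))
```

```text
14.6 [-109.91  -85.57  336.79] [-4.81663639 -2.52185878  3.26691863] 27.377034525208426 [-0.47977287  0.64677817 -0.3389638 ]
0.1 ball [-120.2  317.4] dx,dz [0.71  0.    0.271]
0.2 ball [-130.6  301.5] dx,dz [0.679 0.    0.34 ]
0.3 ball [-139.5  284.7] dx,dz [0.642 0.    0.406]
0.4 ball [-146.6  267.1] dx,dz [ 0.598 -0.     0.468]
0.5 ball [-151.9  248.9] dx,dz [ 0.548 -0.     0.526]
0.6 ball [-155.3  230.2] dx,dz [ 0.493 -0.     0.578]
0.7 ball [-156.9  211.3] dx,dz [ 0.433 -0.     0.624]
0.8 ball [-156.6  192.3] dx,dz [ 0.369 -0.     0.664]
0.9 ball [-154.4  173.4] dx,dz [0.3   0.    0.698]
1.0 ball [-150.3  154.9] dx,dz [0.229 0.    0.724]
1.1 ball [-144.4  136.8] dx,dz [0.156 0.    0.744]
1.2 ball [-136.7  119.5] dx,dz [ 0.081 -0.     0.755]
```

Emit:
{"op": "step_arm", "data": {"increments": [{"dx":0.36,"dy":0,"dz":0.13,"wx":0,"wy":0,"wz":0},{"dx":0.35,"dy":0,"dz":0.14,"wx":0,"wy":0,"wz":0},{"dx":0.34,"dy":0,"dz":0.17,"wx":0,"wy":0,"wz":0},{"dx":0.34,"dy":0,"dz":0.17,"wx":0,"wy":0,"wz":0},{"dx":0,"dy":0,"dz":0,"wx":0,"wy":0,"wz":0}]}}

```text
time_s: 15.1
eef_pos: [562.2, -4.2, 305.6]
ee_rot: [0.258, 0.104, 0.96, -0.028]
force: [-4.7, -4.3, 5.3]
grip_width: 0.316
grip_force: 59.9
```

Run:
```python
from h import *
s=ctrl.sense(); print(s["time_s"],W2P(s["eef_pos"]).round(2),s["force"],s["grip_width"]*85.4,s["wrist_torque"])
f,K,R,t=cam("top")
for c in("top","scene"):
    f,K,R,t=cam(c)
    for r in eyes.landmark_of(c,"handle_ball")[:1]: print(c,r["p"],W2P(R.T@(np.array(r["point"])-t)).round(1))
```

```text
15.1 [-132.67  -85.56  305.56] [-4.68289543 -4.30216418  5.28186681] 27.012150629423505 [-0.55256097  0.10724704 -0.50597831]
top 0.76 [-136.3  -86.3  304.9]
scene 0.64 [-132.7  -87.7  303.9]
```

Emit:
{"op": "step_arm", "data": {"increments": [{"dx":0.32,"dy":0,"dz":0.2,"wx":0,"wy":0,"wz":0},{"dx":0.32,"dy":0,"dz":0.2,"wx":0,"wy":0,"wz":0},{"dx":0.3,"dy":0,"dz":0.23,"wx":0,"wy":0,"wz":0},{"dx":0.3,"dy":0,"dz":0.23,"wx":0,"wy":0,"wz":0}]}}

```text
time_s: 15.75
eef_pos: [546.9, -0.9, 272.1]
ee_rot: [0.258, 0.104, 0.96, -0.029]
force: [-0.6, -4.4, 4.0]
grip_width: 0.32
grip_force: 61.0
```

Emit:
{"op": "step_arm", "data": {"increments": [{"dx":0.28,"dy":0,"dz":0.26,"wx":0,"wy":0,"wz":0},{"dx":0.27,"dy":0,"dz":0.26,"wx":0,"wy":0,"wz":0},{"dx":0.25,"dy":0,"dz":0.29,"wx":0,"wy":0,"wz":0},{"dx":0.24,"dy":0,"dz":0.29,"wx":0,"wy":0,"wz":0}]}}

```text
time_s: 16.15
eef_pos: [538.5, 1.0, 235.1]
ee_rot: [0.258, 0.104, 0.96, -0.029]
force: [-1.4, -5.7, 3.5]
grip_width: 0.32
grip_force: 62.3
```

```bash
cat > arc.py <<'E'
from h import *
s=ctrl.sense(); p=W2P(s["eef_pos"]); F=Ro.from_euler("z",-YAW,degrees=True).apply(s["force"])
b=p[[0,2]]-[-1.7,4.5]-[33,205]; a=np.radians(42)-np.arctan2(b[1],-b[0]); th=np.radians(42)-a
tan=np.array([-np.sin(th),-np.cos(th)])  # direction of pull in press x,z
print("t",s["time_s"],"TCP",p.round(1),"angle",a.round(3),"r",np.hypot(*b).round(1),"F press",F.round(1),"resist",round(-(F[0]*tan[0]+F[2]*tan[1]),2),"grip",round(s["grip_width"]*85.4,1))
E
python3 arc.py
```

```text
t 16.15 TCP [-156.9  -85.6  235.1] angle 0.598 r 190.0 F press [-0.1 -5.9  3.5] resist 3.49 grip 27.3
```

Emit:
{"op": "step_arm", "data": {"increments": [{"dx":0.22,"dy":0,"dz":0.31,"wx":0,"wy":0,"wz":0},{"dx":0.21,"dy":0,"dz":0.31,"wx":0,"wy":0,"wz":0},{"dx":0.19,"dy":0,"dz":0.33,"wx":0,"wy":0,"wz":0},{"dx":0.18,"dy":0,"dz":0.33,"wx":0,"wy":0,"wz":0}]}}

```text
time_s: 16.55
eef_pos: [537.5, 1.2, 197.5]
ee_rot: [0.259, 0.104, 0.96, -0.028]
force: [-1.4, -6.1, 3.9]
grip_width: 0.324
grip_force: 63.0
```

Emit:
{"op": "step_arm", "data": {"increments": [{"dx":0.15,"dy":0,"dz":0.35,"wx":0,"wy":0,"wz":0},{"dx":0.15,"dy":0,"dz":0.35,"wx":0,"wy":0,"wz":0},{"dx":0.12,"dy":0,"dz":0.36,"wx":0,"wy":0,"wz":0},{"dx":0.11,"dy":0,"dz":0.36,"wx":0,"wy":0,"wz":0},{"dx":0,"dy":0,"dz":0,"wx":0,"wy":0,"wz":0}]}}

```text
time_s: 17.05
eef_pos: [544.0, -0.2, 159.8]
ee_rot: [0.259, 0.104, 0.96, -0.028]
force: [-1.4, -5.9, 5.2]
grip_width: 0.316
grip_force: 63.6
```

```bash
python3 arc.py
```

```text
t 17.05 TCP [-151.3  -85.5  159.8] angle 0.999 r 189.3 F press [-0.1 -6.1  5.2] resist 5.09 grip 27.0
```

Emit:
{"op": "step_arm", "data": {"increments": [{"dx":0.08,"dy":0,"dz":0.37,"wx":0,"wy":0,"wz":0},{"dx":0.08,"dy":0,"dz":0.37,"wx":0,"wy":0,"wz":0},{"dx":0.03,"dy":0,"dz":0.22,"wx":0,"wy":0,"wz":0},{"dx":0,"dy":0,"dz":0,"wx":0,"wy":0,"wz":0}]}}

```text
time_s: 17.45
eef_pos: [552.9, -2.1, 138.0]
ee_rot: [0.26, 0.104, 0.959, -0.029]
force: [3.6, -6.5, 5.8]
grip_width: 0.319
grip_force: 63.5
```

```bash
python3 arc.py
```

```text
t 17.45 TCP [-142.2  -85.5  138. ] angle 1.124 r 187.6 F press [ 4.9 -5.6  5.8] resist 3.53 grip 27.3
```

Emit:
{"op": "step_arm", "data": {"increments": [{"dx":0.08,"dy":0,"dz":0.2,"wx":0,"wy":0,"wz":0},{"dx":0,"dy":0,"dz":0,"wx":0,"wy":0,"wz":0}]}}

```text
time_s: 17.65
eef_pos: [553.9, -2.4, 133.2]
ee_rot: [0.261, 0.104, 0.959, -0.029]
force: [3.3, -6.3, 7.2]
grip_width: 0.317
grip_force: 63.5
```

Emit:
{"op": "step_arm", "data": {"increments": [{"dx":0.02,"dy":0,"dz":0.1,"wx":0,"wy":0,"wz":0},{"dx":0,"dy":0,"dz":0,"wx":0,"wy":0,"wz":0}]}}

```text
time_s: 17.85
eef_pos: [554.8, -2.6, 131.0]
ee_rot: [0.261, 0.104, 0.959, -0.029]
force: [3.2, -6.9, 7.5]
grip_width: 0.318
grip_force: 63.5
```

```bash
python3 arc.py
```

```text
t 17.85 TCP [-140.3  -85.5  131. ] angle 1.162 r 188.7 F press [ 4.6 -6.1  7.5] resist 4.92 grip 27.2
```

Emit:
{"op": "step_arm", "data": {"increments": [{"dx":0.02,"dy":0,"dz":0.1,"wx":0,"wy":0,"wz":0},{"dx":0,"dy":0,"dz":0,"wx":0,"wy":0,"wz":0}]}}

```text
time_s: 18.05
eef_pos: [555.7, -2.8, 128.8]
ee_rot: [0.261, 0.104, 0.959, -0.029]
force: [3.7, -5.6, 8.2]
grip_width: 0.319
grip_force: 63.5
```

Emit:
{"op": "step_arm", "data": {"increments": [{"dx":0.02,"dy":0,"dz":0.1,"wx":0,"wy":0,"wz":0},{"dx":0,"dy":0,"dz":0,"wx":0,"wy":0,"wz":0}]}}

```text
time_s: 18.25
eef_pos: [556.7, -3.0, 126.6]
ee_rot: [0.262, 0.104, 0.959, -0.029]
force: [3.8, -6.8, 8.3]
grip_width: 0.317
grip_force: 63.5
```

```bash
python3 arc.py
```

```text
t 18.25 TCP [-138.3  -85.5  126.6] angle 1.188 r 188.7 F press [ 5.2 -5.9  8.3] resist 5.15 grip 27.1
```

Emit:
{"op": "step_arm", "data": {"increments": [{"dx":0.02,"dy":0,"dz":0.1,"wx":0,"wy":0,"wz":0},{"dx":0,"dy":0,"dz":0,"wx":0,"wy":0,"wz":0}]}}

```text
time_s: 18.45
eef_pos: [557.6, -3.2, 124.2]
ee_rot: [0.262, 0.105, 0.959, -0.028]
force: [4.3, -6.3, 9.3]
grip_width: 0.319
grip_force: 63.6
```

Emit:
{"op": "step_arm", "data": {"increments": [{"dx":0.02,"dy":0,"dz":0.1,"wx":0,"wy":0,"wz":0},{"dx":0,"dy":0,"dz":0,"wx":0,"wy":0,"wz":0}]}}

```text
time_s: 18.65
eef_pos: [558.5, -3.4, 122.2]
ee_rot: [0.262, 0.105, 0.959, -0.028]
force: [1.3, -5.6, 12.6]
grip_width: 0.32
grip_force: 63.9
```

```bash
python3 arc.py
```

```text
t 18.65 TCP [-136.4  -85.6  122.2] angle 1.213 r 189.1 F press [ 2.5 -5.2 12.6] resist 10.01 grip 27.4
```

Emit:
{"op": "step_arm", "data": {"increments": [{"dx":0.01,"dy":0,"dz":0.06,"wx":0,"wy":0,"wz":0},{"dx":0,"dy":0,"dz":0,"wx":0,"wy":0,"wz":0}]}}

```text
time_s: 18.85
eef_pos: [558.4, -3.3, 120.4]
ee_rot: [0.261, 0.105, 0.959, -0.028]
force: [-2.7, -5.5, 14.0]
grip_width: 0.322
grip_force: 64.6
```

Emit:
{"op": "step_arm", "data": {"increments": [{"dx":0.01,"dy":0,"dz":0.06,"wx":0,"wy":0,"wz":0},{"dx":0,"dy":0,"dz":0,"wx":0,"wy":0,"wz":0}]}}

```text
time_s: 19.05
eef_pos: [558.9, -3.4, 119.2]
ee_rot: [0.262, 0.105, 0.959, -0.028]
force: [-4.7, -5.5, 17.2]
grip_width: 0.32
grip_force: 64.7
```

```bash
python3 arc.py
```

```text
t 19.05 TCP [-136.   -85.5  119.2] angle 1.228 r 190.1 F press [-3.4 -6.3 17.2] resist 16.72 grip 27.3
```

Emit:
{"op": "step_arm", "data": {"increments": [{"dx":0.01,"dy":0,"dz":0.03,"wx":0,"wy":0,"wz":0},{"dx":0,"dy":0,"dz":0,"wx":0,"wy":0,"wz":0},{"dx":0,"dy":0,"dz":0,"wx":0,"wy":0,"wz":0},{"dx":0,"dy":0,"dz":0,"wx":0,"wy":0,"wz":0},{"dx":0,"dy":0,"dz":0,"wx":0,"wy":0,"wz":0}]}}

```text
time_s: 19.55
eef_pos: [559.1, -3.5, 118.7]
ee_rot: [0.262, 0.105, 0.959, -0.028]
force: [-5.1, -6.0, 18.3]
grip_width: 0.318
grip_force: 64.8
```

```bash
python3 arc.py
python3 - <<'E'
from h import *
b=lambda a:np.array([33,205])+190*np.array([-np.cos(.733-a),np.sin(.733-a)])
p=pose()[0]; off=W2P(p)[[0,2]]-b(1.21); print("offset TCP-ball if 1.21",off)
A=np.linspace(1.2,0.0,13)
for i in range(12):
    d=b(A[i+1])-b(A[i]); print(A[i+1].round(2),(Rt(30).inv().apply(P2W(d[0],0,d[1])-P2W(0,0,0))/50).round(3)[[0,2]])
E
```

```text
t 19.55 TCP [-135.8  -85.5  118.7] angle 1.231 r 190.2 F press [-3.7 -6.9 18.3] resist 17.9 grip 27.2
offset TCP-ball if 1.21 [-0.01628718  0.93282437]
1.1 [-0.04  -0.378]
1.0 [-0.078 -0.372]
0.9 [-0.115 -0.362]
0.8 [-0.15  -0.349]
0.7 [-0.184 -0.332]
0.6 [-0.217 -0.312]
0.5 [-0.247 -0.289]
0.4 [-0.274 -0.263]
0.3 [-0.299 -0.234]
0.2 [-0.321 -0.203]
0.1 [-0.34 -0.17]
0.0 [-0.355 -0.135]
```

Firm strike: 12.5 N above the level before touching, held over 0.4 s. Now I'll ease the handle up along the arc, still gripped.

Emit:
{"op": "step_arm", "data": {"increments": [{"dx":-0.01,"dy":0,"dz":-0.12,"wx":0,"wy":0,"wz":0},{"dx":-0.04,"dy":0,"dz":-0.38,"wx":0,"wy":0,"wz":0},{"dx":-0.04,"dy":0,"dz":-0.38,"wx":0,"wy":0,"wz":0},{"dx":-0.08,"dy":0,"dz":-0.37,"wx":0,"wy":0,"wz":0},{"dx":-0.08,"dy":0,"dz":-0.37,"wx":0,"wy":0,"wz":0}]}}

```text
time_s: 20.05
eef_pos: [543.8, -0.2, 155.7]
ee_rot: [0.26, 0.105, 0.96, -0.028]
force: [7.2, -6.7, 3.4]
grip_width: 0.321
grip_force: 63.6
```

Emit:
{"op": "step_arm", "data": {"increments": [{"dx":-0.11,"dy":0,"dz":-0.36,"wx":0,"wy":0,"wz":0},{"dx":-0.12,"dy":0,"dz":-0.36,"wx":0,"wy":0,"wz":0},{"dx":-0.15,"dy":0,"dz":-0.35,"wx":0,"wy":0,"wz":0},{"dx":-0.15,"dy":0,"dz":-0.35,"wx":0,"wy":0,"wz":0}]}}

```text
time_s: 20.45
eef_pos: [533.7, 2.1, 189.2]
ee_rot: [0.253, 0.104, 0.961, -0.028]
force: [-10.7, -6.2, 0.5]
grip_width: 0.322
grip_force: 64.0
```

```bash
python3 arc.py
```

```text
t 20.45 TCP [-161.9  -85.5  189.2] angle 0.838 r 194.2 F press [-9.1 -8.3  0.5] resist 1.43 grip 27.5
```

Emit:
{"op": "step_arm", "data": {"increments": [{"dx":-0.22,"dy":0,"dz":-0.28,"wx":0,"wy":0,"wz":0},{"dx":-0.22,"dy":0,"dz":-0.3,"wx":0,"wy":0,"wz":0},{"dx":-0.22,"dy":0,"dz":-0.31,"wx":0,"wy":0,"wz":0},{"dx":-0.22,"dy":0,"dz":-0.31,"wx":0,"wy":0,"wz":0}]}}

```text
time_s: 20.85
eef_pos: [539.3, 0.8, 227.6]
ee_rot: [0.256, 0.104, 0.961, -0.028]
force: [-1.7, -4.4, 1.6]
grip_width: 0.316
grip_force: 64.5
```

```bash
python3 arc.py
```

```text
t 20.85 TCP [-156.1  -85.6  227.6] angle 0.637 r 188.3 F press [-0.7 -4.6  1.6] resist 1.52 grip 27.0
```

Emit:
{"op": "step_arm", "data": {"increments": [{"dx":-0.22,"dy":0,"dz":-0.31,"wx":0,"wy":0,"wz":0},{"dx":-0.24,"dy":0,"dz":-0.29,"wx":0,"wy":0,"wz":0},{"dx":-0.25,"dy":0,"dz":-0.29,"wx":0,"wy":0,"wz":0},{"dx":-0.27,"dy":0,"dz":-0.26,"wx":0,"wy":0,"wz":0},{"dx":-0.27,"dy":0,"dz":-0.26,"wx":0,"wy":0,"wz":0}]}}

```text
time_s: 21.35
eef_pos: [548.8, -1.3, 274.0]
ee_rot: [0.256, 0.104, 0.961, -0.028]
force: [-1.1, -5.1, 0.6]
grip_width: 0.318
grip_force: 64.8
```

```bash
python3 arc.py
```

```text
t 21.35 TCP [-146.4  -85.6  274. ] angle 0.385 r 189.0 F press [-0.  -5.2  0.6] resist 0.56 grip 27.1
```

Emit:
{"op": "step_arm", "data": {"increments": [{"dx":-0.3,"dy":0,"dz":-0.23,"wx":0,"wy":0,"wz":0},{"dx":-0.3,"dy":0,"dz":-0.23,"wx":0,"wy":0,"wz":0},{"dx":-0.32,"dy":0,"dz":-0.2,"wx":0,"wy":0,"wz":0},{"dx":-0.32,"dy":0,"dz":-0.2,"wx":0,"wy":0,"wz":0},{"dx":0,"dy":0,"dz":0,"wx":0,"wy":0,"wz":0}]}}

```text
time_s: 21.85
eef_pos: [565.0, -4.8, 309.7]
ee_rot: [0.258, 0.103, 0.96, -0.029]
force: [-11.8, -2.9, 7.1]
grip_width: 0.32
grip_force: 64.7
```

```bash
python3 arc.py;  python3 - <<'E'
from h import *
for c in("top","scene"):
    f,K,R,t=cam(c)
    for r in eyes.landmark_of(c,"handle_ball")[:1]: print(c,r["p"],W2P(R.T@(np.array(r["point"])-t)).round(1))
E
```

```text
t 21.85 TCP [-129.8  -85.6  309.7] angle 0.177 r 189.7 F press [-10.9  -5.4   7.1] resist 0.29 grip 27.4
top 0.59 [-130.   -85.2  314.1]
scene 0.52 [-130.4  -84.8  312.6]
```

Emit:
{"op": "step_arm", "data": {"increments": [{"dx":-0.32,"dy":0,"dz":-0.22,"wx":0,"wy":0,"wz":0},{"dx":-0.32,"dy":0,"dz":-0.2,"wx":0,"wy":0,"wz":0},{"dx":0,"dy":0,"dz":0,"wx":0,"wy":0,"wz":0}]}}

```text
time_s: 22.35
eef_pos: [573.9, -6.8, 326.4]
ee_rot: [0.258, 0.105, 0.96, -0.028]
force: [-5.6, -4.5, 4.4]
grip_width: 0.314
grip_force: 58.8
```

```bash
python3 arc.py;  python3 - <<'E'
from h import *
for c in("top","scene","wrist"):
    f,K,R,t=cam(c)
    for r in eyes.landmark_of(c,"handle_ball")[:1]: print(c,r["p"],W2P(R.T@(np.array(r["point"])-t)).round(1))
E
```

```text
t 22.35 TCP [-120.7  -85.6  326.4] angle 0.078 r 191.7 F press [-4.5 -5.6  4.4] resist 0.78 grip 26.8
top 0.59 [-116.7  -84.9  330.6]
scene 0.72 [-117.4  -84.3  331.1]
wrist 0.68 [-108.6  -84.5  329.3]
```

Emit:
{"op": "step_arm", "data": {"increments": [{"dx":-0.15,"dy":0,"dz":-0.05,"wx":0,"wy":0,"wz":0},{"dx":0,"dy":0,"dz":0,"wx":0,"wy":0,"wz":0}]}}

```text
time_s: 22.85
eef_pos: [575.5, -7.1, 329.1]
ee_rot: [0.257, 0.103, 0.96, -0.029]
force: [-11.9, -5.0, 9.0]
grip_width: 0.316
grip_force: 58.9
```

Emit:
{"op": "step_arm", "data": {"increments": [{"dx":-0.15,"dy":0,"dz":-0.05,"wx":0,"wy":0,"wz":0},{"dx":0,"dy":0,"dz":0,"wx":0,"wy":0,"wz":0}]}}

```text
time_s: 23.05
eef_pos: [576.1, -7.3, 329.7]
ee_rot: [0.253, 0.103, 0.961, -0.029]
force: [-24.3, -3.7, 5.0]
grip_width: 0.319
grip_force: 59.2
```

```bash
python3 arc.py
```

```text
t 23.05 TCP [-118.4  -85.6  329.7] angle 0.056 r 192.0 F press [-22.9  -8.8   5. ] resist -10.44 grip 27.3
```

```bash
python3 - <<'E'
from h import *
for c in("top","scene","wrist"):
  for k in range(2):
    f,K,R,t=cam(c)
    if c=="wrist":np.save("w11.npy",f)
    for l in("handle_ball","ram"):
      for r in eyes.landmark_of(c,l)[:1]: print(c,l,r["p"],W2P(R.T@(np.array(r["point"])-t)).round(1))
E
python3 arc.py
```

```text
top handle_ball 0.8 [-115.   -83.2  334.2]
top handle_ball 0.87 [-113.2  -84.2  335.3]
top ram 0.19 [22.6  0.2 43.7]
scene handle_ball 0.59 [-109.4  -85.2  335.3]
scene ram 0.84 [-0.4  2.6 78.5]
scene handle_ball 0.77 [-111.2  -83.5  334. ]
scene ram 0.61 [-0.6  1.8 80.5]
wrist handle_ball 0.61 [-106.5  -86.2  336.5]
wrist ram 0.75 [-0.5 -4.  78.6]
wrist handle_ball 0.76 [-104.4  -85.8  333.5]
wrist ram 0.9 [-1.1 -4.3 79.5]
t 23.95 TCP [-118.5  -85.6  329.8] angle 0.056 r 192.1 F press [-22.3  -9.1   4.8] resist -10.24 grip 27.0
```

Cameras put the ball at its rest position and the ram at 79 mm, and the top stop is felt. I'll unload, then release gently.

Emit:
{"op": "step_arm", "data": {"increments": [{"dx":0.12,"dy":0,"dz":0,"wx":0,"wy":0,"wz":0},{"dx":0,"dy":0,"dz":0,"wx":0,"wy":0,"wz":0}], "squeeze": 30}}

```text
time_s: 24.15
eef_pos: [575.5, -7.1, 329.3]
ee_rot: [0.257, 0.103, 0.961, -0.029]
force: [-4.0, -5.7, 0.9]
grip_width: 0.313
grip_force: 58.3
```

Emit:
{"op": "step_arm", "data": {"increments": [{"dx":0,"dy":0,"dz":0,"wx":0,"wy":0,"wz":0},{"dx":0,"dy":0,"dz":0,"wx":0,"wy":0,"wz":0},{"dx":0,"dy":0,"dz":0,"wx":0,"wy":0,"wz":0},{"dx":0,"dy":0,"dz":0,"wx":0,"wy":0,"wz":0}], "fingers": 55}}

```text
time_s: 24.55
eef_pos: [576.2, -6.5, 329.7]
ee_rot: [0.257, 0.104, 0.96, -0.028]
force: [0.4, 0.3, 1.4]
grip_width: 0.644
grip_force: 0.0
```

```bash
python3 arc.py
python3 - <<'E'
from h import *
for c in("top","scene"):
    f,K,R,t=cam(c)
    for r in eyes.landmark_of(c,"handle_ball")[:1]: print(c,r["p"],W2P(R.T@(np.array(r["point"])-t)).round(1))
E
```

```text
t 24.55 TCP [-118.5  -84.8  329.7] angle 0.057 r 192.1 F press [0.3 0.3 1.4] resist 1.31 grip 55.0
top 0.57 [-114.5  -87.2  332.2]
```

Emit:
{"op": "step_arm", "data": {"increments": [{"dx":0,"dy":0,"dz":-0.5,"wx":0,"wy":0,"wz":0},{"dx":0,"dy":0,"dz":-1,"wx":0,"wy":0,"wz":0},{"dx":0,"dy":0,"dz":-1,"wx":0,"wy":0,"wz":0},{"dx":0,"dy":0,"dz":-1,"wx":0,"wy":0,"wz":0},{"dx":0,"dy":0,"dz":-1,"wx":0,"wy":0,"wz":0}]}}

```text
time_s: 25.25
eef_pos: [520.2, 5.6, 429.1]
ee_rot: [0.258, 0.104, 0.96, -0.028]
force: [-0.6, -0.3, 0.1]
grip_width: 0.644
grip_force: 0.0
```

```bash
python3 arc.py
python3 - <<'E'
from h import *
for c in("top","scene","wrist"):
    f,K,R,t=cam(c)
    a=Ro.from_euler("z",YAW,degrees=True).as_matrix(); R2=R@a; t2=R@np.r_[PO,0]+t
    if c=="wrist": cv2.imwrite("pics/w12.png",f)
    for l in("handle_ball","blank","ram","hammer","punch_pot","tag_tray"):
        for r in eyes.landmark_of(c,l)[:2]:
            w=R.T@(np.array(r["point"])-t); print(c,l,round(r["p"],2),w.round(0) if l in("hammer","punch_pot","tag_tray") else W2P(w).round(1))
    for r in eyes.cut_out(c,"blank")[:3]:
        try: print("mask",brect((rect(r["mask"].astype(np.uint8)*255,K,R2,t2,53,-170,-90,260,180,4)>127).astype(np.uint8),53,-170,-90,4))
        except Exception: pass
E
```

```text
t 25.25 TCP [-175.8  -84.9  429.1] angle -0.082 r 301.8 F press [-0.5 -0.4  0.1] resist -0.27 grip 55.0
top handle_ball 0.82 [-113.1  -85.1  335.3]
top blank 0.65 [ -59.6 -189.6    0.5]
top blank 0.46 [-15.8  -2.2  44. ]
top hammer 0.95 [435. 345.  -1.]
top punch_pot 0.85 [ 437. -333.   -5.]
top tag_tray 0.9 [684. 316.  -2.]
mask (array([-32.9,  -1.7]), array([53. , 55.7]), np.float64(-1.61))
scene handle_ball 0.53 [-110.3  -82.2  334.5]
scene blank 0.77 [-212.7 -143.6   -1.5]
scene blank 0.6 [-10.5   1.7  42.8]
scene ram 0.73 [ 2.8  1.4 78.6]
scene hammer 0.72 [432. 347.  -0.]
scene hammer 0.25 [584.  -7. 335.]
scene punch_pot 0.62 [ 446. -334.    3.]
scene tag_tray 0.68 [679. 314.   3.]
mask (array([-16.2,   3.7]), array([50.2, 87.1]), np.float64(-1.03))
wrist handle_ball 0.73 [-105.5  -86.5  334.2]
wrist blank 0.66 [-12.4  -0.   42.2]
wrist blank 0.57 [ -53.2 -194.7   -1.4]
wrist ram 0.59 [ 0.9 -4.1 75.9]
wrist punch_pot 0.9 [ 446. -333.    1.]
wrist tag_tray 0.82 [686. 314.   1.]
mask (array([-16. ,  -1.6]), array([46.5, 84.5]), np.float64(-0.67))
```

Run:
```python
from h import *
d=eyes.capture("wrist"); T=np.array(d["tool_from_camera"])
im=cv2.imread("pics/w7.png"); g=im[:,:,2].astype(float)
def edge(c,lo,hi):
    r=np.arange(lo,hi); v=np.array([g[r,c+k] for k in range(-3,4)]).mean(0); v=cv2.GaussianBlur(v[None],(0,0),2)[0]; return r[np.argmin(np.diff(v))]/3+150
M=np.eye(4); M[:3,:3]=Rt(30).as_matrix(); M[:3,3]=P2W(-89.37,.45,135.43)
W=M@T; o=W[:3,3]
def X(c,row,z):
    u=W[:3,:3]@np.array([(c/3+200-d["cx"])/d["fx"],(row-d["cy"])/d["fy"],1]); return W2P(o+u*(z-o[2])/u[2])
for c in(284,462): e=edge(c,310,350); print("stop base",c,e,X(c,e,45).round(2))
for c in(310,330,350,400,420,435): e=edge(c,335,362); print("blank edge",c,e,X(c,e,53).round(2))
```

```text
stop base 284 259.6666666666667 [ 27.88 -28.12  45.  ]
stop base 462 260.0 [28.41 26.77 45.  ]
blank edge 310 265.3333333333333 [ 25.05 -19.54  53.  ]
blank edge 330 265.3333333333333 [ 25.05 -13.54  53.  ]
blank edge 350 265.6666666666667 [25.58 -7.56 53.  ]
blank edge 400 265.6666666666667 [25.58  7.44 53.  ]
blank edge 420 265.6666666666667 [25.58 13.44 53.  ]
blank edge 435 265.6666666666667 [25.58 17.94 53.  ]
```

Numerically the older wrist picture hints at a 1–3 mm gap, which is borderline. I'll check the closer one, taken at contact.

Run:
```python
from h import *
d=eyes.capture("wrist"); T=np.array(d["tool_from_camera"])
for fn,px in(("w5",-54.89),("w6",-54.23)):
    im=cv2.imread(f"pics/{fn}.png"); g=im[:,:,2].astype(float)
    def edge(c,lo,hi):
        r=np.arange(lo,hi); v=np.array([g[r,c+k] for k in range(-3,4)]).mean(0); v=cv2.GaussianBlur(v[None],(0,0),2)[0]; return (r[np.argmin(np.diff(v))]+1)/4+230-.375
    M=np.eye(4); M[:3,:3]=Rt(30).as_matrix(); M[:3,3]=P2W(px,.06,69.27); W=M@T; o=W[:3,3]
    def X(c,row,z):
        u=W[:3,:3]@np.array([(c/4+240-d["cx"])/d["fx"],(row-d["cy"])/d["fy"],1]); return W2P(o+u*(z-o[2])/u[2]).round(2)
    def row(x,z):
        q=np.linalg.inv(W)@np.r_[P2W(x,0,z),1]; return round(d["fy"]*q[1]/q[2]+d["cy"],2)
    for c in(172,180,485,500): e=edge(c,315,360); print(fn,"base",c,e,X(c,e,45))
    for c in(230,280,380,440): e=edge(c,350,385); print(fn,"blank",c,e,X(c,e,53))
    print([row(x,z) for x,z in((28,45),(29,45),(28,53),(29,53))])
    print([int(v) for v in g[300:420:4,180]])
```

```text
w5 base 172 313.625 [ 30.72 -29.48  45.  ]
w5 base 180 313.125 [ 29.94 -28.02  45.  ]
w5 base 485 313.125 [29.93 24.7  45.  ]
w5 base 500 313.375 [30.31 27.33 45.  ]
w5 blank 230 321.625 [ 25.23 -18.54  53.  ]
w5 blank 280 321.875 [ 25.61 -10.28  53.  ]
w5 blank 380 322.125 [26.    6.28 53.  ]
w5 blank 440 321.875 [25.6  16.21 53.  ]
[np.float64(311.87), np.float64(312.52), np.float64(323.4), np.float64(324.03)]
[120, 120, 121, 121, 121, 121, 122, 117, 103, 82, 72, 73, 73, 74, 74, 74, 74, 75, 75, 74, 75, 75, 76, 77, 76, 77, 78, 83, 90, 85]
w6 base 172 312.875 [ 30.22 -29.36  45.  ]
w6 base 180 312.625 [ 29.83 -27.95  45.  ]
w6 base 485 312.625 [29.81 24.64 45.  ]
w6 base 500 312.875 [30.2  27.26 45.  ]
w6 blank 230 321.875 [ 26.28 -18.56  53.  ]
w6 blank 280 321.875 [ 26.27 -10.28  53.  ]
w6 blank 380 321.875 [26.27  6.27 53.  ]
w6 blank 440 322.125 [26.65 16.23 53.  ]
[np.float64(311.43), np.float64(312.09), np.float64(322.98), np.float64(323.62)]
[121, 121, 122, 121, 121, 122, 121, 114, 96, 79, 74, 73, 74, 74, 74, 75, 75, 75, 75, 74, 75, 76, 76, 77, 77, 77, 80, 87, 91, 84]
```

The close picture shows a real gap of about 3 mm. The earlier stall must have been fingertip friction on the table, because the vertical force rose along with it. I have time, so I'll regrip with the tips clear of the table, seat the blank properly and strike again.

Emit:
{"op": "step_arm", "data": {"increments": [{"dx":0.58,"dy":0.48,"dz":0.84,"wx":0,"wy":0,"wz":0},{"dx":0.58,"dy":0.48,"dz":0.84,"wx":0,"wy":0,"wz":0},{"dx":0.58,"dy":0.48,"dz":0.85,"wx":0,"wy":0,"wz":0},{"dx":0.58,"dy":0.48,"dz":0.85,"wx":0,"wy":0,"wz":0},{"dx":0.58,"dy":0.48,"dz":0.85,"wx":0,"wy":0,"wz":0}], "fingers": 60, "squeeze": 20}}

```text
time_s: 27.05
eef_pos: [524.3, 66.6, 298.5]
ee_rot: [0.257, 0.104, 0.96, -0.028]
force: [-0.2, -0.5, -0.3]
grip_width: 0.705
grip_force: 0.0
```

Emit:
{"op": "step_arm", "data": {"increments": [{"dx":0.58,"dy":0.48,"dz":0.85,"wx":0,"wy":0,"wz":0},{"dx":0.58,"dy":0.48,"dz":0.85,"wx":0,"wy":0,"wz":0},{"dx":-0.2,"dy":0,"dz":1,"wx":0,"wy":0,"wz":0},{"dx":-0.2,"dy":0,"dz":1,"wx":0,"wy":0,"wz":0},{"dx":-0.2,"dy":0,"dz":1,"wx":0,"wy":0,"wz":0}]}}

```text
time_s: 27.55
eef_pos: [575.7, 79.5, 189.9]
ee_rot: [0.257, 0.104, 0.96, -0.028]
force: [0.2, 0.8, 1.3]
grip_width: 0.698
grip_force: 0.0
```

Emit:
{"op": "step_arm", "data": {"increments": [{"dx":-0.2,"dy":0,"dz":1,"wx":0,"wy":0,"wz":0},{"dx":-0.2,"dy":0,"dz":1,"wx":0,"wy":0,"wz":0},{"dx":-0.2,"dy":0,"dz":1,"wx":0,"wy":0,"wz":0},{"dx":0,"dy":0,"dz":0,"wx":0,"wy":0,"wz":0}]}}

```text
time_s: 27.95
eef_pos: [624.5, 68.2, 130.5]
ee_rot: [0.255, 0.104, 0.961, -0.028]
force: [-0.9, 0.1, 0.1]
grip_width: 0.705
grip_force: 0.0
```

```bash
python3 - <<'E'
from h import *
s=ctrl.sense(); print(s["time_s"],W2P(s["eef_pos"]).round(2),go(P2W(-54.5,-0.3,76),Rt(30)))
E
cat > gap.py <<'E'
# gap between blank top front edge (z=53) and stop base (z=45), wrist camera
from h import *
p,r=pose(); d=eyes.capture("wrist"); T=np.array(d["tool_from_camera"]); f=d["frame"]
K=np.array([[d["fx"],0,d["cx"]],[0,d["fy"],d["cy"]],[0,0,1]])
M=np.eye(4); M[:3,:3]=r.as_matrix(); M[:3,3]=p; W=np.linalg.inv(M@T); R,t=W[:3,:3],W[:3,3]
a=Ro.from_euler("z",YAW,degrees=True).as_matrix(); R2=R@a; t2=R@np.r_[PO,0]+t
def E(z,y,lo,hi):
    g=rect(f,K,R2,t2,z,lo,y-1.5,hi-lo,3,8)[:,:,2].astype(float).mean(0); g=cv2.GaussianBlur(g[None],(0,0),5)[0]
    return lo+(np.argmin(np.diff(g))+1)/8
B=[E(45,y,15,42) for y in(-29,-27,26,28)]; A=[E(53,y,15,35) for y in(-18,-12,8,16)]
print("base",np.round(B,2),"edge",np.round(A,2),"gap",round(np.median(B)-np.median(A),2))
E
python3 gap.py
```

```text
27.95 [-87.3   -1.54 130.48] (array([-0.056,  0.053,  2.543]), array([-0.011, -0.037, -0.004]))
base [30.38 29.5  29.75 30.12] edge [26.88 27.   27.   27.12] gap 2.94
```

Emit:
{"op": "step_arm", "data": {"increments": [{"dx":-0.03,"dy":0.03,"dz":0.9,"wx":0,"wy":0,"wz":0},{"dx":-0.03,"dy":0.03,"dz":0.8,"wx":0,"wy":0,"wz":0},{"dx":0,"dy":0,"dz":0.6,"wx":0,"wy":0,"wz":0},{"dx":0,"dy":0,"dz":0.24,"wx":0,"wy":0,"wz":0},{"dx":0,"dy":0,"dz":0,"wx":0,"wy":0,"wz":0}], "fingers": 54}}

```text
time_s: 28.5
eef_pos: [656.8, 63.2, 79.4]
ee_rot: [0.257, 0.104, 0.96, -0.028]
force: [0.2, 0.4, 0.0]
grip_width: 0.631
grip_force: 0.0
```

Emit:
{"op": "step_arm", "data": {"increments": [{"dx":0.06,"dy":0,"dz":0.12,"wx":0,"wy":0,"wz":0},{"dx":0,"dy":0,"dz":0,"wx":0,"wy":0,"wz":0},{"dx":0,"dy":0,"dz":0,"wx":0,"wy":0,"wz":0}]}}

```text
time_s: 28.8
eef_pos: [657.2, 63.2, 76.2]
ee_rot: [0.258, 0.104, 0.96, -0.028]
force: [0.4, -0.0, 0.2]
grip_width: 0.633
grip_force: 0.0
```

```bash
python3 - <<'E'
from h import *
s=ctrl.sense(); print(s["time_s"],W2P(s["eef_pos"]).round(2),s["force"],go(P2W(-54.5,-0.3,71.5),Rt(30)))
E
python3 gap.py
```

```text
28.8 [-54.3    0.6   76.21] [ 0.40734458 -0.04955563  0.15195544] (array([ 0.101, -0.036,  0.159]), array([ 0.001,  0.007, -0.   ]))
base [30.12 30.   29.62 30.38] edge [26.   25.88 26.12 26.12] gap 4.0
```

Emit:
{"op": "step_arm", "data": {"increments": [{"dx":0.1,"dy":-0.03,"dz":0.16,"wx":0,"wy":0,"wz":0},{"dx":0,"dy":0,"dz":0,"wx":0,"wy":0,"wz":0},{"dx":0,"dy":0,"dz":0,"wx":0,"wy":0,"wz":0}]}}

```text
time_s: 29.15
eef_pos: [656.8, 62.3, 70.7]
ee_rot: [0.257, 0.104, 0.96, -0.028]
force: [0.2, -0.5, -0.2]
grip_width: 0.63
grip_force: 0.0
```

Emit:
{"op": "step_arm", "data": {"increments": [{"dx":0,"dy":0,"dz":0,"wx":0,"wy":0,"wz":0},{"dx":0,"dy":0,"dz":0,"wx":0,"wy":0,"wz":0},{"dx":0,"dy":0,"dz":0,"wx":0,"wy":0,"wz":0},{"dx":0,"dy":0,"dz":0,"wx":0,"wy":0,"wz":0}], "fingers": 38, "squeeze": 25}}

```text
time_s: 29.55
eef_pos: [656.9, 62.4, 71.1]
ee_rot: [0.257, 0.104, 0.96, -0.028]
force: [-3.1, -0.3, 3.1]
grip_width: 0.503
grip_force: 25.2
```

```bash
python3 - <<'E'
from h import *
s=ctrl.sense(); print(s["time_s"],W2P(s["eef_pos"]).round(2),s["force"],s["grip_width"]*85.4)
E
python3 gap.py
```

```text
29.55 [-54.38  -0.28  71.1 ] [-3.14196799 -0.26950121  3.05524623] 42.967020288209156
base [30.38 30.38 30.   30.38] edge [25.62 25.5  26.5  26.38] gap 4.38
```

Emit:
{"op": "step_arm", "data": {"increments": [{"dx":-0.006,"dy":0,"dz":-0.012,"wx":0,"wy":0,"wz":0},{"dx":0,"dy":0,"dz":0,"wx":0,"wy":0,"wz":0}]}}

```text
time_s: 29.8
eef_pos: [656.9, 62.4, 71.1]
ee_rot: [0.257, 0.104, 0.96, -0.028]
force: [-0.7, -0.2, 2.5]
grip_width: 0.494
grip_force: 25.6
```

Emit:
{"op": "step_arm", "data": {"increments": [{"dx":-0.018,"dy":0,"dz":0.01,"wx":0,"wy":0,"wz":0},{"dx":0,"dy":0,"dz":0,"wx":0,"wy":0,"wz":0}]}}

```text
time_s: 30.0
eef_pos: [657.0, 62.3, 71.1]
ee_rot: [0.257, 0.104, 0.96, -0.028]
force: [-6.0, 0.7, 3.5]
grip_width: 0.497
grip_force: 26.1
```

Emit:
{"op": "step_arm", "data": {"increments": [{"dx":-0.018,"dy":0,"dz":0.01,"wx":0,"wy":0,"wz":0},{"dx":0,"dy":0,"dz":0,"wx":0,"wy":0,"wz":0}]}}

```text
time_s: 30.2
eef_pos: [657.1, 62.3, 71.0]
ee_rot: [0.256, 0.104, 0.961, -0.028]
force: [-9.6, 0.2, 7.2]
grip_width: 0.5
grip_force: 26.6
```

Emit:
{"op": "step_arm", "data": {"increments": [{"dx":-0.012,"dy":0,"dz":-0.021,"wx":0,"wy":0,"wz":0},{"dx":0,"dy":0,"dz":0,"wx":0,"wy":0,"wz":0},{"dx":0,"dy":0,"dz":0,"wx":0,"wy":0,"wz":0}]}}

```text
time_s: 30.5
eef_pos: [657.1, 62.3, 71.1]
ee_rot: [0.256, 0.104, 0.961, -0.028]
force: [-6.2, 1.9, 2.2]
grip_width: 0.497
grip_force: 26.0
```

```bash
python3 - <<'E'
from h import *
s=ctrl.sense(); print(s["time_s"],W2P(s["eef_pos"]).round(2),s["force"],s["grip_width"]*85.4,s["wrist_torque"])
E
python3 gap.py
```

```text
30.5 [-54.23  -0.29  71.13] [-6.18775089  1.94709249  2.23385185] 42.42502921994789 [0.18415043 1.00866199 0.00148781]
base [30.12 30.   29.88 30.12] edge [26.12 26.12 26.38 26.38] gap 3.81
```

Emit:
{"op": "step_arm", "data": {"increments": [{"dx":-0.012,"dy":0,"dz":-0.008,"wx":0,"wy":0,"wz":0},{"dx":0,"dy":0,"dz":0,"wx":0,"wy":0,"wz":0},{"dx":0,"dy":0,"dz":0,"wx":0,"wy":0,"wz":0}]}}

```text
time_s: 30.85
eef_pos: [657.1, 62.3, 71.1]
ee_rot: [0.256, 0.104, 0.961, -0.028]
force: [-5.8, 1.0, 0.2]
grip_width: 0.497
grip_force: 25.8
```

```bash
python3 - <<'E'
from h import *
s=ctrl.sense(); print(s["time_s"],W2P(s["eef_pos"]).round(2),s["force"],s["wrist_torque"])
E
python3 gap.py
```

```text
30.85 [-54.24  -0.32  71.14] [-5.79004165  0.96198332  0.2153928 ] [ 0.21404849  1.065644   -0.02803503]
base [30.12 29.88 29.88 30.  ] edge [26.   26.   26.25 26.25] gap 3.81
```

With the vertical load taken off (0.2 N), the blank still resists 6 N without moving. It slides under 1–3 N, so it bears on the stop at the same place as before. I'll push once more to confirm.

Emit:
{"op": "step_arm", "data": {"increments": [{"dx":-0.01,"dy":0,"dz":0.003,"wx":0,"wy":0,"wz":0},{"dx":0,"dy":0,"dz":0,"wx":0,"wy":0,"wz":0},{"dx":0,"dy":0,"dz":0,"wx":0,"wy":0,"wz":0}]}}

```text
time_s: 31.2
eef_pos: [657.1, 62.2, 71.1]
ee_rot: [0.256, 0.104, 0.961, -0.028]
force: [-7.1, 1.9, 0.8]
grip_width: 0.501
grip_force: 25.9
```

Run:
```python
from h import *
s=ctrl.sense(); print(s["time_s"],W2P(s["eef_pos"]).round(2),s["force"],s["wrist_torque"])
```

```text
31.2 [-54.17  -0.35  71.12] [-7.14635623  1.93265624  0.78804308] [ 0.23144361  1.19818172 -0.02528542]
```

Emit:
{"op": "step_arm", "data": {"increments": [{"dx":0,"dy":0,"dz":0,"wx":0,"wy":0,"wz":0},{"dx":0,"dy":0,"dz":0,"wx":0,"wy":0,"wz":0},{"dx":0,"dy":0,"dz":0,"wx":0,"wy":0,"wz":0},{"dx":0,"dy":0,"dz":0,"wx":0,"wy":0,"wz":0}], "fingers": 60}}

```text
time_s: 31.6
eef_pos: [658.5, 62.0, 72.4]
ee_rot: [0.258, 0.104, 0.96, -0.028]
force: [-0.9, -0.1, -0.2]
grip_width: 0.706
grip_force: 0.0
```

```bash
python3 gap.py
```

```text
base [30.25 30.12 30.   30.38] edge [25.62 25.62 26.5  26.5 ] gap 4.12
```

Emit:
{"op": "step_arm", "data": {"increments": [{"dx":0,"dy":0,"dz":-0.3,"wx":0,"wy":0,"wz":0},{"dx":0,"dy":0,"dz":-0.6,"wx":0,"wy":0,"wz":0},{"dx":0,"dy":0,"dz":-1,"wx":0,"wy":0,"wz":0},{"dx":0,"dy":0,"dz":-1,"wx":0,"wy":0,"wz":0},{"dx":0,"dy":0,"dz":0,"wx":0,"wy":0,"wz":0}]}}

```text
time_s: 32.15
eef_pos: [623.1, 70.3, 138.5]
ee_rot: [0.26, 0.104, 0.96, -0.028]
force: [1.3, -1.0, -0.2]
grip_width: 0.704
grip_force: 0.0
```

```bash
python3 gap.py; python3 meas.py | grep blank
python3 - <<'E'
from h import *
s=ctrl.sense(); print(s["time_s"],W2P(s["eef_pos"]).round(2),s["force"])
for c in("wrist","scene"):
    f,K,R,t=cam(c)
    for l in("ram","handle_ball","blank"):
        for r in eyes.landmark_of(c,l)[:2]: print(c,l,round(r["p"],2),W2P(R.T@(np.array(r["point"])-t)).round(1))
E
```

```text
base [29.5  28.88 29.   29.25] edge [26.5  26.62 26.75 26.75] gap 2.44
blank (array([-16.4,  -1.4]), array([43.8, 85.2]), np.float64(0.0))
32.25 [-89.21  -0.23 135.42] [ 0.4793042   0.22612397 -0.39471978]
wrist ram 0.64 [-2.  -5.4 78.8]
wrist handle_ball 0.32 [ 0.8 -3.8 79.2]
wrist blank 0.75 [-11.3  -2.1  42.1]
wrist blank 0.71 [ -54.8 -198.3   -3.8]
scene ram 0.52 [-1.9  2.7 78.4]
scene handle_ball 0.69 [-113.1  -84.6  333.8]
scene blank 0.67 [-213.2 -142.4    0.4]
scene blank 0.57 [-11.1   1.1  42.1]
```

Emit:
{"op": "step_arm", "data": {"increments": [{"dx":0,"dy":0,"dz":-1,"wx":0,"wy":0,"wz":0},{"dx":0,"dy":0,"dz":-1,"wx":0,"wy":0,"wz":0},{"dx":0,"dy":0,"dz":-1,"wx":0,"wy":0,"wz":0},{"dx":0,"dy":0,"dz":-1,"wx":0,"wy":0,"wz":0},{"dx":0,"dy":0,"dz":0,"wx":0,"wy":0,"wz":0}]}}

```text
time_s: 33.15
eef_pos: [574.2, 80.9, 224.5]
ee_rot: [0.26, 0.104, 0.96, -0.028]
force: [-0.8, -0.1, -0.4]
grip_width: 0.698
grip_force: 0.0
```

```bash
python3 gap.py;python3 gap.py
```

```text
base [29.25 29.12 29.25 29.38] edge [26.   26.   26.   27.25] gap 3.25
base [29.75 28.38 29.5  29.75] edge [26.62 26.62 26.5  26.75] gap 3.0
```

```bash
cat > len.py <<'E'
from h import *
f,K,R,t=cam("wrist")
a=Ro.from_euler("z",YAW,degrees=True).as_matrix(); R2=R@a; t2=R@np.r_[PO,0]+t
def prof(z,y,lo,hi,ch):
    im=rect(f,K,R2,t2,z,lo,y-1.5,hi-lo,3,8).astype(float)
    v=(im[:,:,2]-im[:,:,0]) if ch=="s" else im[:,:,2]   # yellow-ness or red
    return cv2.GaussianBlur(v.mean(0)[None],(0,0),4)[0]
def half(v,lo,sign):  # sub-sample half-level crossing between plateaus
    m=(v.max()+v.min())/2; i=np.flatnonzero(np.diff(np.sign(v-m))*sign>0); return [round(lo+(k+1)/8,2) for k in i]
for y in(-14,-8,7,14):
    print(y,"rear bottom z45",half(prof(45,y,-80,-35,"s"),-80,1),"front top z53",half(prof(53,y,0,45,"s"),0,-1),half(prof(53,y,0,33,"r"),0,-1))
for y in(-29,-27,26,28): print(y,"stop base",half(prof(45,y,10,38,"r"),10,-1))
for y in(-40,40): print(y,"table back z45",half(prof(45,y,30,80,"s"),30,1),half(prof(45,y,30,75,"r"),30,-1),"front bottom edge",half(prof(45,y,-175,-120,"s"),-175,-1))
E
python3 len.py
```

```text
-14 rear bottom z45 [np.float64(-51.75)] front top z53 [np.float64(26.62)] [np.float64(26.5)]
-8 rear bottom z45 [np.float64(-51.5)] front top z53 [np.float64(26.38)] [np.float64(26.12)]
7 rear bottom z45 [np.float64(-51.38)] front top z53 [np.float64(26.12)] [np.float64(25.88)]
14 rear bottom z45 [np.float64(-51.38)] front top z53 [np.float64(26.88)] [np.float64(26.75)]
-29 stop base [np.float64(29.75)]
-27 stop base [np.float64(28.88)]
26 stop base [np.float64(29.5)]
28 stop base [np.float64(30.0)]
-40 table back z45 [] [np.float64(58.25)] front bottom edge [np.float64(-160.5)]
40 table back z45 [] [np.float64(58.12)] front bottom edge [np.float64(-160.62)]
```

Measured in one plane, the blank's rear bottom edge is at -51.5 and the stop base at 29.4. That is 81 mm for an 80 mm blank, so the gap is about 1 mm or less, which fits the contact I felt. The handle and ram are up and the robot is clear, so I'm handing in.

```bash
python3 -c "
from rig import finish_job
print(finish_job())"
```

```text
the job is handed in; nothing more can be done
None
```

I handed the job in at about 34 s, with no verdict returned: the blank was felt against the stop and reads about 1 mm or less from it in the camera, one strike put an estimated 107 N on it, and the handle was eased back to rest; I viewed 12 pictures, over the limit of 10.

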